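# Set the contact gap of an open contactor

## Task

Service the contactor: pull off every arc cover that is fitted and set it down clear of the contactor, then turn the eccentric adjuster bolt until the gauge bar, lying through the gap of all three poles, just slides with a light drag (a 12 mm gap, within 1 mm), and draw the gauge out. Put the gauge back on its black rubber mat and press each cover fully home on the pole it came from. Leave the other things on the bench alone.

Things in the scene. Friction and masses are not known exactly. Their poses are not given: they have to be found in the camera images.
- contactor: black open three-pole contactor fixed to the bench; base 20 mm high, from -128 to +104 mm along its x and 68 mm either way along y. Origin on the bench under the middle of the contacts; x points away from the robot (from adjuster bolt to terminals), y along the row of three poles, 44 mm apart. Each pole has two black lugs 61 mm apart along x, 52 mm high, with the contacts (50 mm high) between them
- channel (a point): middle of the floor of the channel between moving contacts (robot's side) and fixed contacts (far side), 36 mm above the bench. The channel runs straight along the contactor's y through all three poles, open above and at both ends; its floor is a ledge 136 mm long (y from -68 to +68 mm) on which the gauge can lie. Covers in place block it
- pole_left (a point): where the middle of the rib of the left pole's cover is when that cover is fully home: 76 mm above the bench, on the contactor's y = +44 mm
- pole_middle (a point): the same for the middle pole, y = 0
- pole_right (a point): the same for the right pole, y = -44 mm
- cover_left_grip (a point): grey hood on the left pole: 99 (its x) x 40 (y) x 69 mm high, open below, with a vertical pull rib on its roof, 12 mm thick (x), 30 mm wide (y), 30 mm high. This point: the rib's middle, 54 mm above the hood's lower edge. Lifts straight off, presses straight on; spring detents, felt over the last 19 mm, take about 16 N to pull and 8 N to press; 1 mm play. 90 g, stands by itself. Two or three are fitted
- cover_middle_grip (a point): grey hood on the middle pole: 99 (its x) x 40 (y) x 69 mm high, open below, with a vertical pull rib on its roof, 12 mm thick (x), 30 mm wide (y), 30 mm high. This point: the rib's middle, 54 mm above the hood's lower edge. Lifts straight off, presses straight on; spring detents, felt over the last 19 mm, take about 16 N to pull and 8 N to press; 1 mm play. 90 g, stands by itself. Two or three are fitted
- cover_right_grip (a point): grey hood on the right pole: 99 (its x) x 40 (y) x 69 mm high, open below, with a vertical pull rib on its roof, 12 mm thick (x), 30 mm wide (y), 30 mm high. This point: the rib's middle, 54 mm above the hood's lower edge. Lifts straight off, presses straight on; spring detents, felt over the last 19 mm, take about 16 N to pull and 8 N to press; 1 mm play. 90 g, stands by itself. Two or three are fitted
- moving_face (a point): middle of the middle pole's moving contact face, 43.5 mm above the bench. One crossbar carries all three moving contacts along the contactor's x. Gap = distance along that x from here to fixed_face, 16 to 20.5 mm at the start. The crossbar is sprung (6 N per mm): set narrower than a gauge lying in it, it pinches the gauge, and closes to the narrower gap once the gauge is out
- fixed_face (a point): middle pole's fixed contact face, opposite the moving one; it does not move, but how far it is worn back (0 to 2.5 mm) differs from start to start
- adjuster (a joint): angle of the eccentric adjuster bolt, 0 to 2.9 rad, counter-clockwise seen from above positive: turning it counter-clockwise narrows the gap by 5 mm x (1 - cos angle). It stays where it is left (friction 0.15 N m)
- adjuster_top (a point): centre of the top of the adjuster bolt's steel hexagon head, 78 mm above the bench, on its vertical axis, at x = -95 mm of the contactor. The hexagon is 26 mm across flats and 34 mm high; at angle 0 two of its flats face along the contactor's x. Nothing higher than 52 mm stands within 45 mm of its axis
- gauge: gauge bar: wooden handle 62 mm long, 20 mm square, in line with a steel blade 128 mm long, 12 mm square (last 6 mm: 7 mm square). x points along the blade; origin under the handle's middle, on its lower face. 170 g; lies on the mat at the start. Its four sides are alike: any may be up. Pushed into the channel up to the handle, it stays lying on the ledge when let go
- gauge_grip (a point): centre of the gauge's handle
- gauge_tip (a point): end of the gauge's blade, on its centre line, 159 mm from gauge_grip. Drawn along the channel, the blade drags by about 6 N for each mm that the gap is set under 12 mm, and runs freely in a wider gap
- gauge_mat: black rubber mat, 130 mm (its x) by 250 mm (its y), 3 mm thick, fixed, to the right of the contactor. Origin under its middle
- card: sheet of cardboard, 180 mm (its x) by 270 mm (its y), 3 mm thick, fixed, to the left of the contactor: free room to stand covers on. Origin under its middle
- meter: hand-held meter, 160 by 80 by 36 mm, lying on the bench: leave alone
- probe0: test probe, 130 mm long, lying on the bench: leave alone
- probe1: another test probe: leave alone
- screwdriver: screwdriver, 170 mm long, lying on the bench: leave alone
- spanner: spanner, 150 mm long, lying on the bench: leave alone
- cleaner: spray can, 52 mm in diameter, 150 mm high: leave alone
- screws: jar, 60 mm in diameter, 55 mm high: leave alone
Mind the look-alikes: they are no part of the job. What is shaped like the part that bears cover_middle_grip but green or purple is not meant.

How it is judged:
By the outcome, as a careful person would: the job done as asked, in the order asked, and still so for the second after the job is handed in, with the robot touching nothing.
Of cover_left, cover_middle, cover_right only 2 to 3 are there at a start; the rules pass over those that are not, and their reading is None.
At some moment in a run one of gauge may be knocked a few centimetres aside while the robot is not near it.
Once in a run the grip may slacken for a moment while it holds something.
It also fails if it takes over 210 s, if anything falls off the work surface, if the arm or the gripper's body presses on something with over 40 N, if the wrist force passes 120 N, or if a joint passes its speed limit or range.

## Robot

A 7-joint arm with a two-finger parallel gripper is mounted at the origin on the work surface. World frame = base frame: x ahead of the robot, y to its left, z up, the work surface at z = 0. Lengths are in m, angles in rad, forces in N, time in s.
With the tool pointing down it reaches from about 0.425 to 0.925 m from the base axis. Payload 6.8 kg.
Tool frame: the origin (TCP) lies between the finger pads; the fingertips stand r.tip_reach ahead of it and the grasp point (between the pads) lies 11 mm behind it (r.tip_reach is the distance from the TCP to the fingertips, in m); z points along the fingers, y is the direction in which the jaws open and shut (so a half turn about z gives the same grasp; the last joint's range is limited). The gripper opens to 85 mm and grips with 20 to 120 N. Pads are 22 mm wide; open, the fingers measure 114 mm over their backs; the gripper's body (76 mm by 85 mm) begins 54 mm behind the grasp point. The pads swing forward as they close: fully open they stand 13 mm farther back than shut.
Start: joints at [1.085, 0.477, 0.022, 1.555, -0.011, 1.109, -0.083], TCP at [0.249, -0.627, 0.239] pointing down, gripper open.
Joint ranges: [-2.96, 2.96], [-0.34, 2.1], [-1.41, 1.46], [0.24, 2.44], [-1.37, 4.51], [0.17, 1.92], [-2.96, 2.96]. Speed limits (rad/s): [2.39, 2.39, 3.14, 3.14, 3.14, 3.14, 3.14].

## Interface

Orientations are given as a rotation vector (axis times angle).
In Python, from bench import r, eyes, spotter gives the robot as it stands.
- The arm moves only by the tool carry_out, never from a script. Its argument "series" is text: rows parted by semicolons, each of 5 numbers parted by spaces: the shift along the tool's x, y, z in cm, then the turn about the tool's z in rad, then the opening, from 0 (shut) to 1 (fully open). In form: x y z yaw gripper; .... A call has 1 to 8 rows; each row shifts and turns the commanded pose from where the row before left it, along the tool's axes as they then stand; what a row does not reach is not made up. A row lasts 1/8 s, in which the tool goes at most 62.5 mm and 10.7 degrees, less where a joint would pass 70% of its speed; a pose out of reach is approached as far as the arm can. A call with a gripper value outside its range is refused whole. The fingers move at their own pace and stop on an object; "grip_force" is the grip in N (left out, the last holds). Time passes only in rows, so rows that do not move let the fingers close. It gives the time, the measured TCP pose, the force and the opening at its end, in the units of the state.
- r.get_obs(): the state, without advancing time (a new reading comes with each control period).
- eyes.grab_frame(name): name is "scene" or "top" or "wrist"; returns a dict with "color" (480x640x3 uint8, blue, green, red), "intrinsics" (3x3 intrinsics, pixels), "D" ([k1, k2, p1, p2, k3] as OpenCV has them; the pictures are not rectified), "R" (3x3) and "t" (3): a world point X has camera coordinates R X + t; the wrist camera has in their place "T_tool_cam" (4x4, takes a point from camera to tool coordinates, whose origin is the TCP and whose axes are the flange's). Camera axes: x right, y down, z forward; pixel columns grow to the right and rows downward; lengths in m; the calibration is good to about 2 mm. A picture is of the moment at which its call begins: read the wrist's pose just before it. There is no depth.
- r.hand_in(): hands the job in, once; it reports no verdict.
Trained networks look in a picture, given as the dict that the camera call returned (one of the last four; its "shot" number tells which), for a name from the list of things; names that differ only in an ending like _2 or _b are one class to them, and where a whole thing is asked for, a point or a joint stands for the part that bears it (a point fixed in the world has none). Each returns a list of dicts, best first, with "confidence" (0 to 1); they miss things now and then, are a little off and sometimes report something else, mostly with a low value. They report only what shows in the picture. A call takes as long as a camera call. They do not tell look-alikes from the thing itself.
- spotter.search_frame(picture, query): "uv" ([column, row] in pixels, amid what is visible of it).
- spotter.trace(picture, query): "pixels" (480x640 bool, what is visible of it) and "uv" ([column, row] in pixels, amid what is visible of it).
- spotter.mark_of(picture, query): "uv" ([column, row] in pixels: a listed point, or the origin of a listed thing).
The state is a dict: "clock": time; "joints": joint angles; "qvel": joint speeds; "tau": joint torques, N m; "tcp_pos": TCP position; "orientation": TCP orientation; "contact_force": force on the tool from outside, world axes, zero at the start; "moment": the same for the moment, N m; "grip_width": finger opening in m.
Only numpy, scipy, OpenCV 4.12 (cv2) and the standard library are available. Lean on these libraries where they do the work, as an engineer would, in place of code of your own. Each camera call takes 0.05 s, during which the arm holds its last target.

## Working session

There is one attempt and no reset: what is moved stays moved. The work goes in short steps, Python scripts to look and compute and a tool call to move; the robot and the scene stay as the last step left them, time stands still between calls to the robot, and variables do not carry over. Pictures are saved under pics/ and viewed, and the job is handed in when it is done.

Besides the shell and the picture viewer there is one more tool, called after "Emit:" as name(argument=value, ...), one argument or row to a line, values as JSON. carry_out: Moves the arm, as the interface text tells. Its arguments: {"type":"object","properties":{"series":{"type":"string"},"grip_force":{"type":"number"}},"required":["series"]}

```bash
ls; mkdir -p pics; python3 - <<'E'
from bench import r, eyes, spotter
import cv2
print(r.get_obs(), r.tip_reach)
for n in ["scene","top","wrist"]:
    f=eyes.grab_frame(n); cv2.imwrite(f"pics/{n}0.png",f["color"])
    print(n,f["intrinsics"],f["D"],f.get("R"),f.get("t"),f.get("T_tool_cam"))
E
```

```text
pics
{'clock': 0.0, 'joints': array([ 1.08489204,  0.47777552,  0.02233468,  1.55643188, -0.01150378,
        1.10931388, -0.0830836 ]), 'qvel': array([ 0.00036631,  0.00049202, -0.00051952, -0.00028282, -0.00058749,
        0.00177751, -0.00039267]), 'tau': array([-9.32926099e-06, -5.96441674e+01,  1.60841670e+00, -2.81189561e+01,
        1.27169615e-02,  9.37143923e-03,  2.29093740e-05]), 'tcp_pos': array([ 0.2487752 , -0.626869  ,  0.23835036]), 'orientation': array([-3.08398538e+00, -5.89666854e-01,  7.25824085e-04]), 'contact_force': array([-0.22677262,  0.0905357 ,  1.07220567]), 'moment': array([ 0.01158391,  0.01724259, -0.01834438]), 'grip_width': 0.08521464799913106} 0.008
scene [[490.32118909   0.         320.71372747]
 [  0.         490.32118909 240.12565735]
 [  0.           0.           1.        ]] [-0.07117505  0.          0.          0.          0.        ] [[-7.34381462e-01  6.78736531e-01  7.67736455e-04]
 [ 5.65110213e-01  6.12065440e-01 -5.53196479e-01]
 [-3.75944564e-01 -4.05823383e-01 -8.33050458e-01]] [ 0.40680821 -0.24001236  1.28834834] None
top [[505.21126828   0.         319.92216291]
 [  0.         505.21126828 236.74264154]
 [  0.           0.           1.        ]] [-0.02366851  0.          0.          0.          0.        ] [[-0.01358811 -0.9999013  -0.00357189]
 [-0.98851289  0.01397093 -0.15048947]
 [ 0.15052451  0.00148599 -0.98860516]] [-0.01412415  0.56800037  1.21433681] None
wrist [[330.56441483   0.         316.14629681]
 [  0.         330.56441483 239.50806473]
 [  0.           0.           1.        ]] [-0.03734155  0.          0.          0.          0.        ] None None [[-5.24222505e-04 -9.54236807e-01 -2.99051571e-01  7.66826152e-02]
 [ 9.99999658e-01 -6.91364056e-04  4.53108148e-04 -3.41587643e-05]
 [-6.39125980e-04 -2.99051231e-01  9.54236843e-01 -1.34122957e-01]
 [ 0.00000000e+00  0.00000000e+00  0.00000000e+00  1.00000000e+00]]
```

View pics/top0.png

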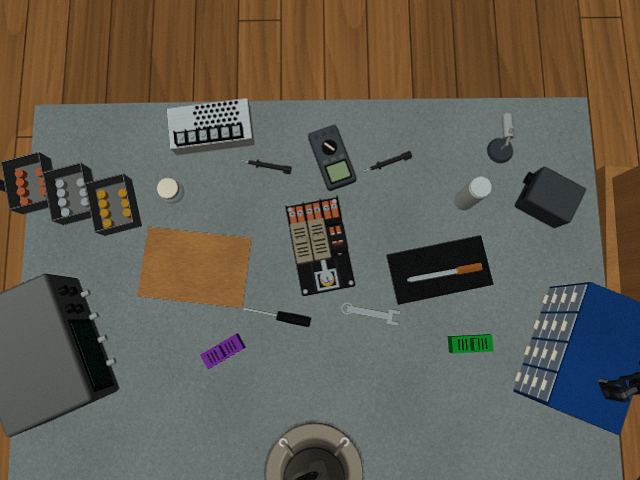

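View pics/scene0.png

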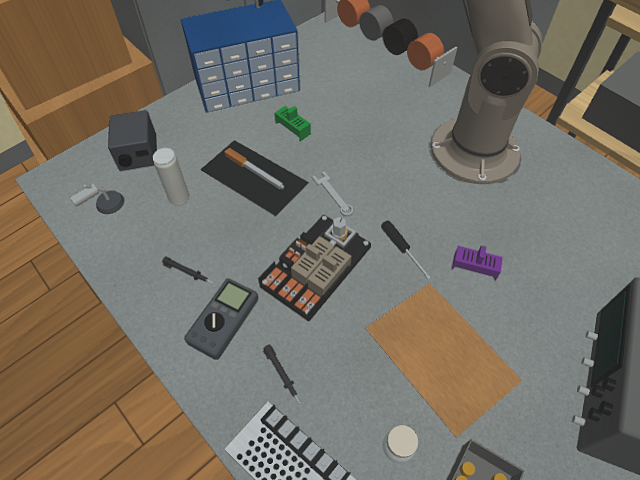

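```bash
cat > h.py <<'E'
from bench import r, eyes, spotter
import numpy as np, cv2
from scipy.spatial.transform import Rotation as Ro
def cam(f,obs=None):
    """return R,t world->cam"""
    if f.get("R") is not None: return np.array(f["R"]),np.array(f["t"])
    T=np.array(f["T_tool_cam"]); W=np.eye(4); W[:3,:3]=Ro.from_rotvec(obs["orientation"]).as_matrix(); W[:3,3]=obs["tcp_pos"]
    I=np.linalg.inv(W@T); return I[:3,:3],I[:3,3]
def proj(f,X,obs=None):
    R,t=cam(f,obs); X=np.atleast_2d(X).astype(float)
    p,_=cv2.projectPoints(X,cv2.Rodrigues(R)[0],t,f["intrinsics"],np.array(f["D"])); return p[:,0]
def ray(f,uv,obs=None):
    R,t=cam(f,obs)
    n=cv2.undistortPoints(np.array(uv,float).reshape(-1,1,2),f["intrinsics"],np.array(f["D"]))[:,0]
    d=np.c_[n,np.ones(len(n))]@R; return -R.T@t,d
def onz(f,uv,z,obs=None):
    c,d=ray(f,uv,obs); return c+d*((z-c[2])/d[:,2])[:,None]
def tri(views):
    A=np.zeros((3,3));b=np.zeros(3)
    for f,uv,obs in views:
        c,d=ray(f,uv,obs); d=d[0]/np.linalg.norm(d[0]); P=np.eye(3)-np.outer(d,d); A+=P;b+=P@c
    return np.linalg.solve(A,b)
def tool():
    o=r.get_obs(); return o,Ro.from_rotvec(o["orientation"]).as_matrix(),o["tcp_pos"]
def go(target,yawdir=None):
    """delta in tool axes (cm) to put TCP at target"""
    o,R,p=tool(); d=R.T@(np.array(target)-p)*100; return d
E
python3 - <<'E'
from h import *
for n in ["scene","top"]:
    f=eyes.grab_frame(n)
    for q in ["channel","pole_left","pole_middle","pole_right","cover_left_grip","cover_middle_grip","cover_right_grip","adjuster_top","moving_face","fixed_face","gauge_grip","gauge_tip","gauge","contactor","card","gauge_mat"]:
        print(n,q,[(np.round(d["uv"],1).tolist(),round(d["confidence"],2)) for d in spotter.mark_of(f,q)][:5])
E
```

```text
scene channel [([310.4, 264.9], 0.96), ([443.1, 356.2], 0.7)]
scene pole_left [([326.8, 262.4], 0.73)]
scene pole_middle [([311.0, 250.7], 0.67), ([281.1, 185.2], 0.44)]
scene pole_right [([294.4, 241.1], 0.82)]
scene cover_left_grip [([329.1, 263.7], 0.82), ([180.4, 196.6], 0.41)]
scene cover_middle_grip [([313.2, 252.3], 0.89), ([483.7, 256.4], 0.68), ([292.4, 112.9], 0.68), ([188.8, 275.2], 0.59), ([445.1, 358.3], 0.48)]
scene cover_right_grip []
scene adjuster_top [([338.5, 223.5], 0.58)]
scene moving_face [([315.2, 254.6], 0.45)]
scene fixed_face [([330.7, 193.4], 0.35)]
scene gauge_grip [([232.8, 156.8], 0.58)]
scene gauge_tip [([280.9, 184.8], 0.84)]
scene gauge [([239.2, 159.1], 0.65), ([312.8, 262.5], 0.64), ([232.7, 159.3], 0.5), ([295.5, 240.6], 0.37)]
scene contactor []
scene card [([443.9, 354.5], 0.68), ([331.4, 192.3], 0.66), ([280.3, 374.4], 0.55)]
scene gauge_mat [([251.9, 176.6], 0.82), ([291.7, 240.4], 0.71)]
top channel [([318.2, 243.2], 0.95), ([368.7, 312.1], 0.51)]
top pole_left [([302.3, 240.7], 0.69)]
top pole_middle [([461.1, 199.9], 0.66), ([317.6, 238.0], 0.57)]
top pole_right [([339.2, 233.7], 0.63)]
top cover_left_grip [([301.6, 243.0], 0.95), ([437.3, 267.4], 0.53)]
top cover_middle_grip [([471.5, 345.6], 0.86), ([320.8, 239.2], 0.76), ([218.4, 351.7], 0.74)]
top cover_right_grip []
top adjuster_top [([327.7, 274.7], 0.75), ([466.4, 268.2], 0.38)]
top moving_face []
top fixed_face [([270.4, 166.1], 0.71), ([317.3, 235.5], 0.5), ([299.9, 244.6], 0.45), ([319.5, 241.3], 0.16)]
top gauge_grip [([469.1, 266.7], 0.72), ([368.7, 314.9], 0.35)]
top gauge_tip [([406.9, 281.5], 0.83)]
top gauge [([465.8, 267.8], 0.76)]
top contactor [([320.2, 242.7], 0.85)]
top card [([193.1, 266.3], 0.87)]
top gauge_mat [([440.4, 269.5], 0.97)]
```

```bash
python3 - <<'E'
from h import *
s=eyes.grab_frame("scene"); t=eyes.grab_frame("top")
def T(q,a,b): print(q,np.round(tri([(s,a,None),(t,b,None)]),4))
T("covL",[329.1,263.7],[301.6,243]);T("covM",[313.2,252.3],[320.8,239.2]);T("adj",[338.5,223.5],[327.7,274.7]);T("tip",[280.9,184.8],[406.9,281.5]);T("grip",[232.8,156.8],[469.1,266.7])
print("card",onz(t,[193.1,266.3],.003),"mat",onz(t,[440.4,269.5],.003),"cont",onz(t,[320.2,242.7],.0))
for n,f,(x,y) in [("s",s,(310,265)),("t",t,(320,245))]:
    c=f["color"][y-75:y+75,x-90:x+90]; cv2.imwrite(f"pics/crop_{n}.png",cv2.resize(c,None,fx=4,fy=4,interpolation=cv2.INTER_CUBIC))
E
```

```text
covL [0.5501 0.0224 0.0642]
covM [ 0.5572 -0.0227  0.0643]
adj [ 0.4695 -0.0377  0.0702]
tip [ 0.4581 -0.2424  0.011 ]
grip [ 0.4912 -0.3989  0.0132]
card [[0.50210816 0.30275645 0.003     ]] mat [[ 0.48517981 -0.32738007  0.003     ]] cont [[ 0.55879516 -0.0224334   0.        ]]
```

View pics/crop_t.png

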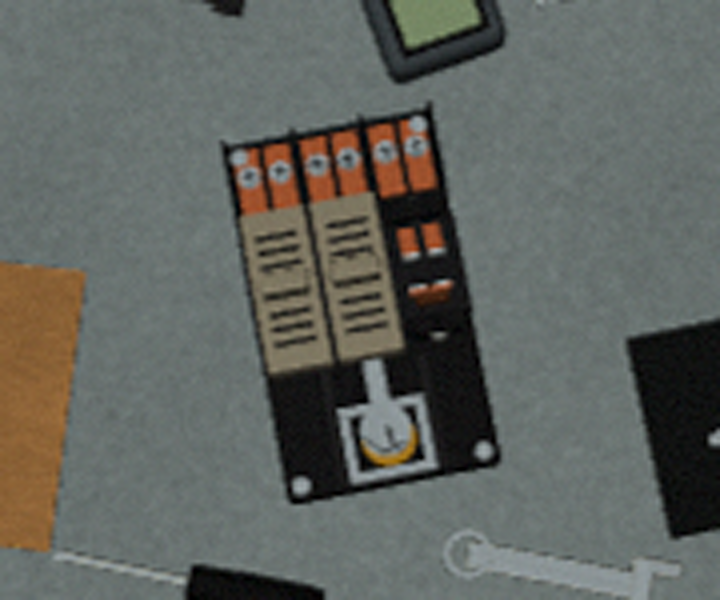

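View pics/crop_s.png

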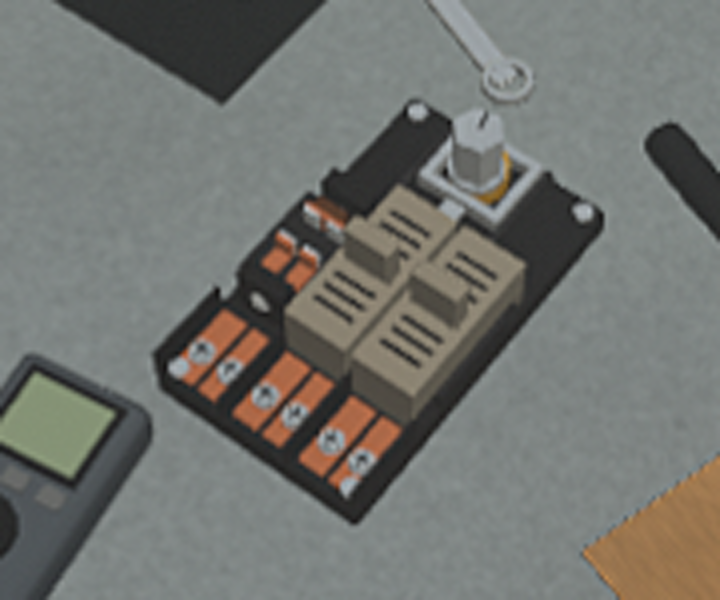

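```bash
python3 - <<'E'
from h import *
from scipy.optimize import least_squares
s=eyes.grab_frame("scene"); t=eyes.grab_frame("top")
L=np.array([[-.128,.068,.02],[-.128,-.068,.02]])
obs=[(t,L[0],(290/4+230,502/4+170)),(t,L[1],(497/4+230,460/4+170)),(s,L[0],(603/4+220,215/4+190)),(s,L[1],(412/4+220,100/4+190)),
(s,np.array([.104,.068,.0]),(355/4+220,523/4+190)),(t,np.array([-.095,0,.078]),(388/4+230,436/4+170)),(s,np.array([-.095,0,.078]),(480/4+220,123/4+190))]
def W(p,l):
    c,n=np.cos(p[2]),np.sin(p[2]); return np.array([p[0]+c*l[0]-n*l[1],p[1]+n*l[0]+c*l[1],l[2]])
f=lambda p:np.concatenate([proj(F,W(p,l))[0]-uv for F,l,uv in obs])
q=least_squares(f,[.556,-.022,.15]); print(q.x,np.round(q.fun,1))
o,R,p=tool(); print(R,p)
for y in(.044,0): print(W(q.x,[0,y,.072]))
E
```

```text
[ 0.56043186 -0.01796839  0.17808192] [-1.1  0.6  0.6  0.6  0.8 -2.   0.2 -2.5 -0.2  0.7 -1.2 -2.8 -0.7  0.6]
[[ 9.29516334e-01  3.68780934e-01  8.58104516e-05]
 [ 3.68780943e-01 -9.29516327e-01 -1.17499808e-04]
 [ 3.64305270e-05  1.40863250e-04 -9.99999989e-01]] [ 0.24899579 -0.62745297  0.23934871]
[0.5526376  0.02533576 0.072     ]
[ 0.56043186 -0.01796839  0.072     ]
```

```bash
cat >> h.py <<'E'
def yaw():
    _,R,_=tool(); return np.arctan2(R[1,0],R[0,0])
def plan(target,psi=None,n=None,g=1):
    """rows for straight line w/ world yaw psi of tool x, tool down"""
    o,R,p=tool(); y0=yaw(); psi=y0 if psi is None else psi
    d=np.array(target)-p; dy=(psi-y0+np.pi)%(2*np.pi)-np.pi
    n=n or int(np.ceil(max(np.linalg.norm(d)/.06,abs(dy)/.18,1)))
    out=[]
    for k in range(n):
        y=y0+dy*k/n; c,s=np.cos(y),np.sin(y)
        v=d/n*100; out.append(f"{c*v[0]+s*v[1]:.2f} {s*v[0]-c*v[1]:.2f} {-v[2]:.2f} {-dy/n:.3f} {g}")
    print(f"[{n} rows] t={o['clock']:.1f} F={np.round(o['contact_force'],1)} w={o['grip_width']:.4f} tcp={np.round(p,4)} yaw={y0:.3f}"); print("; ".join(out))
E
python3 -c "
from h import *
plan([.555,0.0,.25],1.749)"
```

```text
[12 rows] t=2.0 F=[-0.1 -0.3 -0.3] w=0.0854 tcp=[ 0.249  -0.6275  0.2393] yaw=0.378
4.30 -3.92 -0.09 -0.114 1; 4.72 -3.40 -0.09 -0.114 1; 5.07 -2.84 -0.09 -0.114 1; 5.37 -2.25 -0.09 -0.114 1; 5.59 -1.62 -0.09 -0.114 1; 5.74 -0.97 -0.09 -0.114 1; 5.81 -0.31 -0.09 -0.114 1; 5.81 0.35 -0.09 -0.114 1; 5.73 1.01 -0.09 -0.114 1; 5.58 1.66 -0.09 -0.114 1; 5.35 2.28 -0.09 -0.114 1; 5.06 2.88 -0.09 -0.114 1
```

Emit:
carry_out(
  series="4.3 -3.9 -0.1 -0.114 1; 4.7 -3.4 -0.1 -0.114 1; 5.1 -2.8 -0.1 -0.114 1; 5.4 -2.2 -0.1 -0.114 1; 5.6 -1.6 -0.1 -0.114 1; 5.7 -1.0 -0.1 -0.114 1; 5.8 -0.3 -0.1 -0.114 1; 5.8 0.4 -0.1 -0.114 1",
  grip_force=40,
)

```text
clock: 3.05
tcp_pos: [0.4553, -0.2089, 0.2478]
orientation: [2.507, 1.892, 0.0]
contact_force: [0.8, -0.4, 0.2]
grip_width: 0.0852
```

Emit:
carry_out(
  series="5.7 1.0 -0.1 -0.114 1; 5.6 1.7 -0.1 -0.114 1; 5.3 2.3 -0.1 -0.114 1; 5.1 2.9 -0.1 -0.114 1; 0 0 0 0 1; 0 0 0 0 1",
)

```text
clock: 3.8
tcp_pos: [0.5575, -0.0023, 0.2511]
orientation: [-2.02, -2.406, 0.001]
contact_force: [0.1, 0.5, -0.5]
grip_width: 0.0854
```

```bash
python3 - <<'E'
from h import *
o,R,p=tool(); print(o["clock"],p,yaw(),R[:,2],o["joints"])
f=eyes.grab_frame("wrist"); cv2.imwrite("pics/w1.png",f["color"])
E
```

```text
3.8 [ 0.55751254 -0.00231287  0.25110825] 1.745043761933975 [-5.63202721e-04 -5.76817446e-04 -9.99999675e-01] [ 0.33190466  0.32268135 -0.54163411  1.79705788  0.18761771  1.07362744
 -0.10278052]
```

View pics/w1.png

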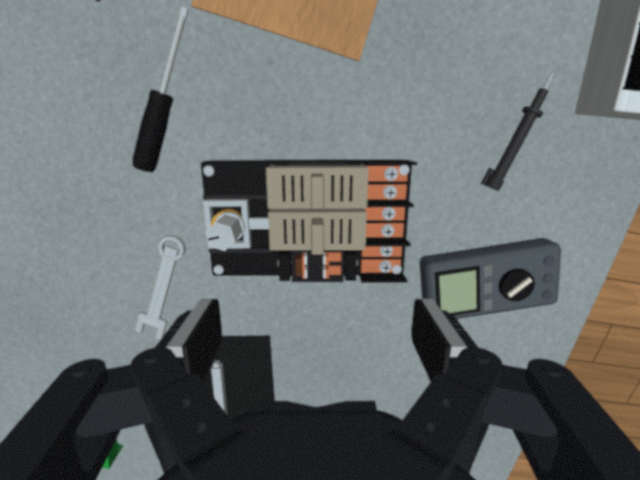

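```bash
python3 - <<'E'
import cv2
c=cv2.imread("pics/w1.png")[145:295,190:430]; cv2.imwrite("pics/w1c.png",cv2.resize(c,None,fx=3.3,fy=3.3,interpolation=cv2.INTER_CUBIC))
E
```

```text
(no output)
```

View pics/w1c.png

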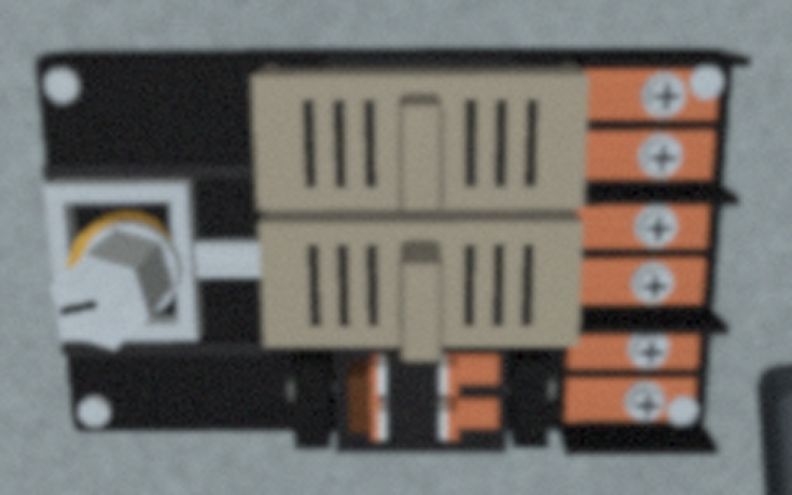

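```bash
cat > fit.py <<'E'
from h import *
from scipy.optimize import least_squares
f=eyes.grab_frame("wrist"); o=r.get_obs()
pts=[((250,72),(-.0495,.064,.061)),((588,70),(.0495,.064,.061)),((262,347),(-.0495,-.02,.061)),((578,347),(.0495,-.02,.061)),
((38,58),(-.128,.068,.02)),((78,430),(-.128,-.068,.02)),
((400,208),(-.006,.029,.091)),((440,208),(.006,.029,.091)),((402,360),(-.006,-.015,.091)),((438,360),(.006,-.015,.091))]
L=np.array([b for a,b in pts]); uv=np.array([(a[0]/3.3+190,a[1]/3.3+145) for a,b in pts])
def W(p,l):
    l=np.atleast_2d(l); c,n=np.cos(p[2]),np.sin(p[2]); return np.c_[p[0]+c*l[:,0]-n*l[:,1],p[1]+n*l[:,0]+c*l[:,1],l[:,2]]
fn=lambda p:(proj(f,W(p,L),o)-uv).ravel()
q=least_squares(fn,[.556,-.022,.17]); print(q.x,np.round(q.fun.reshape(-1,2),1))
for y in(.044,0):
  for z in (.2,.072): plan(W(q.x,[0,y,z])[0],q.x[2]+np.pi/2)
E
python3 fit.py
```

```text
[ 0.56173882 -0.01895729  0.18147017] [[ 0.1  0.4]
 [ 0.3 -0. ]
 [ 0.8 -0.7]
 [ 0.4 -1.5]
 [-2.5 -1.6]
 [-1.7  1.1]
 [-0.2  0.9]
 [ 0.9  0.8]
 [-0.2  0.4]
 [ 1.6  0.3]]
[1 rows] t=3.9 F=[-0.8 -0.1 -0.3] w=0.0855 tcp=[ 0.5573 -0.0036  0.2511] yaw=1.743
2.81 0.13 5.11 -0.009 1
[4 rows] t=3.9 F=[-0.8 -0.1 -0.3] w=0.0855 tcp=[ 0.5573 -0.0036  0.2511] yaw=1.743
0.70 0.03 4.48 -0.002 1; 0.70 0.03 4.48 -0.002 1; 0.70 0.04 4.48 -0.002 1; 0.70 0.04 4.48 -0.002 1
[1 rows] t=3.9 F=[-0.8 -0.1 -0.3] w=0.0855 tcp=[ 0.5573 -0.0036  0.2511] yaw=1.743
-1.59 0.17 5.11 -0.009 1
[3 rows] t=3.9 F=[-0.8 -0.1 -0.3] w=0.0855 tcp=[ 0.5573 -0.0036  0.2511] yaw=1.743
-0.53 0.06 5.97 -0.003 1; -0.53 0.06 5.97 -0.003 1; -0.53 0.05 5.97 -0.003 1
```

Emit:
carry_out(
  series="1.4 0.1 4.5 -0.005 0.4; 1.4 0 4.5 -0.004 0.4; 0 0 4.5 0 0.4; 0 0 4.2 0 0.4; 0 0 0 0 0.4; 0 0 0 0 0.4",
  grip_force=60,
)

```text
clock: 4.65
tcp_pos: [0.5544, 0.0252, 0.0757]
orientation: [2.009, 2.414, 0.001]
contact_force: [-0.7, -0.2, 0.5]
grip_width: 0.0342
```

```bash
python3 - <<'E'
from h import *
f=eyes.grab_frame("wrist"); cv2.imwrite("pics/w2.png",f["color"])
plan([0.5538,0.0248,.074],1.7515)
E
```

```text
[1 rows] t=4.7 F=[0.1 0.9 0.6] w=0.0341 tcp=[0.5548 0.0254 0.0761] yaw=1.754
-0.05 -0.11 0.21 0.002 1
```

View pics/w2.png

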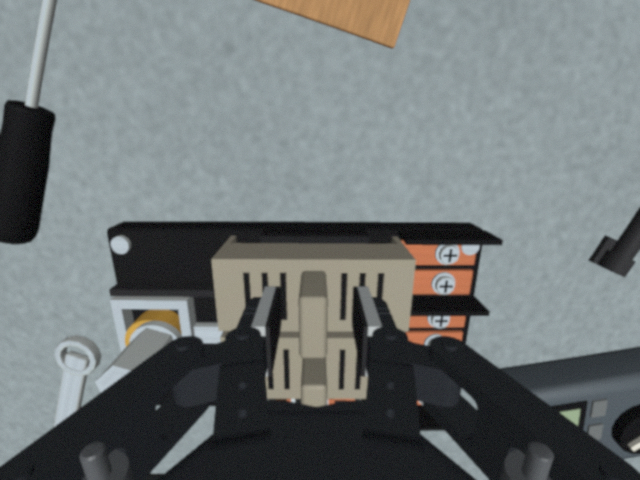

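Emit:
carry_out(
  series="0 -0.1 0.2 0 0; 0 0 0 0 0; 0 0 0 0 0; 0 0 -1 0 0; 0 0 -2 0 0; 0 0 -3 0 0; 0 0 -4 0 0; 0 0 0 0 0",
)

```text
clock: 5.7
tcp_pos: [0.5549, 0.0265, 0.1768]
orientation: [2.005, 2.412, 0.007]
contact_force: [-0.2, 0.1, -1.8]
grip_width: 0.0112
```

```bash
python3 - <<'E'
from h import *
f=eyes.grab_frame("wrist"); cv2.imwrite("pics/w3.png",f["color"])
f=eyes.grab_frame("top"); print(np.round(onz(f,[[148,228],[251,238],[245,307],[138,297]],.003),3))
plan([0.5538,0.0248,.17],1.7515)
E
```

```text
[[0.603 0.422 0.003]
 [0.573 0.155 0.003]
 [0.397 0.169 0.003]
 [0.426 0.441 0.003]]
[1 rows] t=5.8 F=[ 0.3  0.2 -1.1] w=0.0106 tcp=[0.5527 0.0257 0.1733] yaw=1.755
-0.11 0.09 0.33 0.003 1
```

View pics/w3.png

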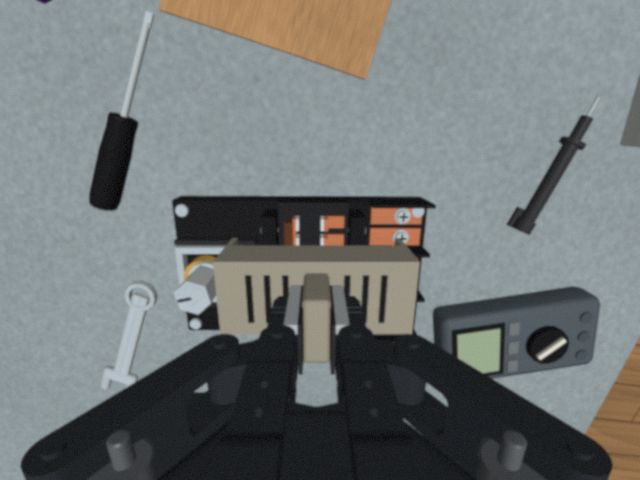

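```bash
python3 - <<'E'
from h import *
plan([0.52,0.34,.15],1.7515)
E
```

```text
[6 rows] t=5.8 F=[ 0.3  0.2 -1.1] w=0.0106 tcp=[0.5527 0.0257 0.1733] yaw=1.755
5.25 0.42 0.39 0.001 1; 5.25 0.42 0.39 0.001 1; 5.25 0.42 0.39 0.001 1; 5.25 0.41 0.39 0.001 1; 5.25 0.41 0.39 0.001 1; 5.25 0.41 0.39 0.001 1
```

Emit:
carry_out(
  series="3 0.4 0 0 0; 6 0.4 0.2 0 0; 6 0.4 0.4 0 0; 6 0.4 0.4 0 0; 6 0.4 0.4 0 0; 4.5 0.5 0.5 0 0; 0 0 0 0 0; 0 0 0 0 0",
)

```text
clock: 6.8
tcp_pos: [0.5193, 0.3389, 0.1521]
orientation: [-2.008, -2.416, 0.004]
contact_force: [0.4, 0.5, -1.3]
grip_width: 0.011
```

```bash
python3 - <<'E'
from h import *
f=eyes.grab_frame("wrist"); cv2.imwrite("pics/w4.png",f["color"])
plan([0.52,0.34,.055],1.7515)
E
```

```text
[2 rows] t=6.8 F=[-0.9 -0.6 -0.6] w=0.0105 tcp=[0.5198 0.3382 0.1524] yaw=1.753
0.09 0.03 4.87 0.001 1; 0.09 0.03 4.87 0.001 1
```

View pics/w4.png

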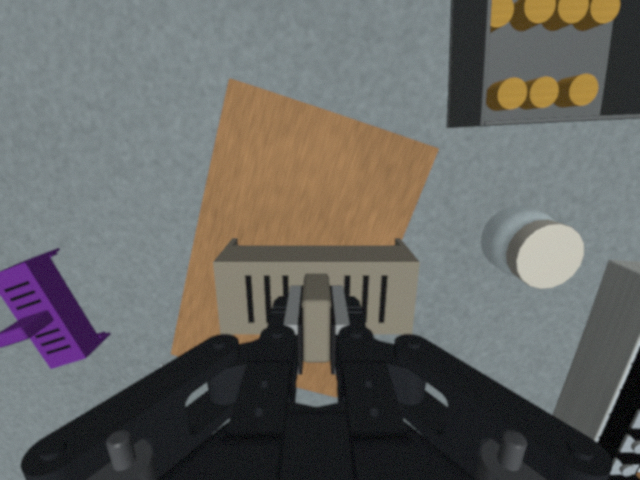

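Emit:
carry_out(
  series="0 0 4 0 0; 0 0 3.5 0 0; 0 0 1.5 0 0; 0 0 0.4 0 0; 0 0 0.2 0 0; 0 0 0.2 0 0; 0 0 0 0 0",
)

```text
clock: 7.72
tcp_pos: [0.5201, 0.3403, 0.056]
orientation: [2.008, 2.416, 0.002]
contact_force: [0.4, -0.2, -1.6]
grip_width: 0.011
```

Emit:
carry_out(
  series="0 0 0.1 0 0; 0 0 0.1 0 0; 0 0 0.1 0 0;  0 0 0 0 0; 0 0 0 0 0",
)

```text
clock: 8.35
tcp_pos: [0.5199, 0.3404, 0.0546]
orientation: [2.007, 2.415, 0.001]
contact_force: [-5.0, -5.0, 16.1]
grip_width: 0.011
```

Emit:
carry_out(
  series="0 0 -0.1 0 0.4; 0 0 0 0 0.4; 0 0 0 0 0.4; 0 0 -2 0 0.4; 0 0 -4 0 0.4; 0 0 -5 0 0.4; 0 0 0 0 0.4",
)

```text
clock: 9.22
tcp_pos: [0.5219, 0.3425, 0.1691]
orientation: [2.007, 2.414, 0.014]
contact_force: [0.4, 0.3, 0.1]
grip_width: 0.034
```

```bash
python3 - <<'E'
from h import *
f=eyes.grab_frame("wrist"); cv2.imwrite("pics/w5.png",f["color"])
plan([0.5615,-0.0187,.15],1.7515)
E
```

```text
[7 rows] t=9.3 F=[-0.5  0.4 -0.7] w=0.0338 tcp=[0.5209 0.3412 0.1665] yaw=1.755
-5.16 -0.37 0.24 0.000 1; -5.16 -0.37 0.24 0.000 1; -5.16 -0.36 0.24 0.000 1; -5.16 -0.36 0.24 0.000 1; -5.16 -0.36 0.24 0.000 1; -5.16 -0.36 0.24 0.000 1; -5.16 -0.36 0.24 0.000 1
```

View pics/w5.png

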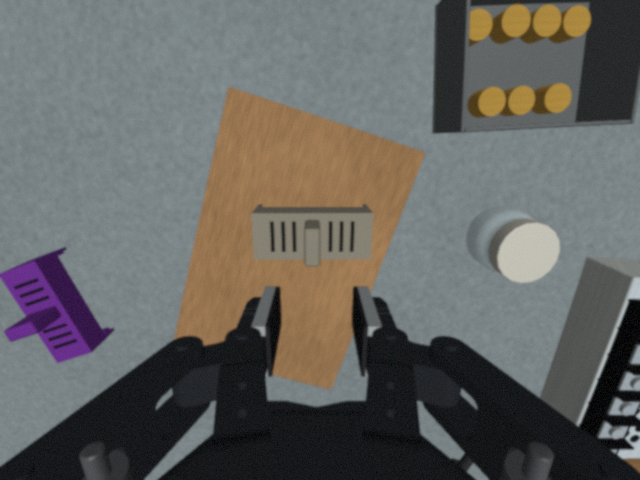

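Left cover stands on the card. Now the middle cover.

Emit:
carry_out(
  series="-5.1 -0.3 0.2 0 0.4; -5.2 -0.4 0.2 0 0.4; -5.2 -0.4 0.2 0 0.4; -5.2 -0.4 0.2 0 0.4; -5.2 -0.4 0.2 0 0.4; -5.2 -0.4 0.3 0 0.4; -5.1 -0.3 0.3 0 0.4; 0 0 0 0 0.4",
)

```text
clock: 10.28
tcp_pos: [0.5596, -0.0265, 0.146]
orientation: [-2.018, -2.407, 0.006]
contact_force: [0.6, 0.6, 0.6]
grip_width: 0.0343
```

```bash
python3 - <<'E'
from h import *
plan([0.5615,-0.0187,.074],1.7515)
E
```

```text
[2 rows] t=10.3 F=[0.6 0.6 0.6] w=0.0343 tcp=[ 0.5596 -0.0265  0.146 ] yaw=1.747
0.37 0.16 3.60 -0.002 1; 0.37 0.16 3.60 -0.002 1
```

Emit:
carry_out(
  series="0 0 2 0 0.4; 0 0 2 0 0.4; 0 0 1 0 0.4; 0 0 0 0 0.4; 0 0 0 0 0.4",
)

```text
clock: 10.9
tcp_pos: [0.5608, -0.0202, 0.0977]
orientation: [2.007, 2.416, 0.001]
contact_force: [0.7, 0.3, -0.5]
grip_width: 0.0345
```

```bash
python3 - <<'E'
from h import *
f=eyes.grab_frame("wrist"); cv2.imwrite("pics/w6.png",f["color"])
plan([0.5615,-0.0187,.074],1.7515)
E
```

```text
[1 rows] t=10.9 F=[-1.2  0.9 -0.5] w=0.0338 tcp=[ 0.5609 -0.0203  0.0979] yaw=1.755
0.15 0.09 2.39 0.003 1
```

View pics/w6.png

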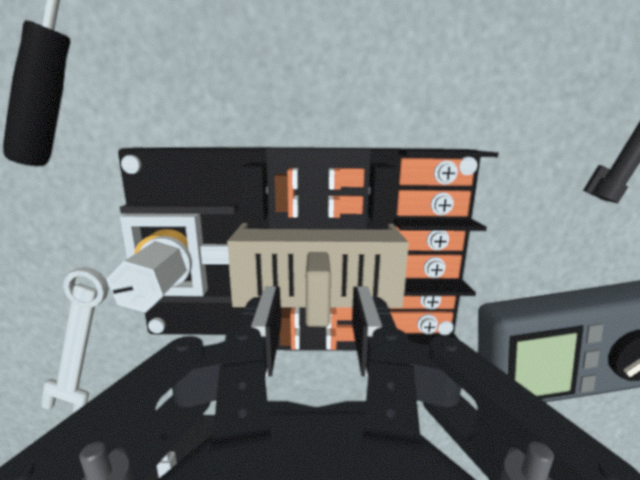

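Emit:
carry_out(
  series="0.1 0.1 1.2 0 0.4; 0 0 1.2 0 0.4; 0 0 0 0 0; 0 0 0 0 0; 0 0 0 0 0; 0 0 -1 0 0; 0 0 -2 0 0; 0 0 -3 0 0",
)

```text
clock: 11.95
tcp_pos: [0.5609, -0.0194, 0.135]
orientation: [-2.008, -2.416, 0.001]
contact_force: [0.0, 0.2, -0.9]
grip_width: 0.0107
```

Emit:
carry_out(
  series="0 0 -4 0 0; 0 0 0 0 0; 0 0 0 0 0",
)

```text
clock: 12.32
tcp_pos: [0.561, -0.0196, 0.174]
orientation: [2.008, 2.415, 0.0]
contact_force: [-0.7, -0.1, -1.4]
grip_width: 0.0112
```

```bash
python3 - <<'E'
from h import *
f=eyes.grab_frame("wrist"); cv2.imwrite("pics/w7.png",f["color"])
plan([0.498,0.24,.15],1.7515)
E
```

```text
[5 rows] t=12.4 F=[-1.3  0.3 -0.7] w=0.0112 tcp=[ 0.5606 -0.0196  0.1732] yaw=1.755
5.33 -0.28 0.46 0.001 1; 5.33 -0.28 0.46 0.001 1; 5.33 -0.29 0.46 0.001 1; 5.33 -0.29 0.46 0.001 1; 5.33 -0.30 0.46 0.001 1
```

View pics/w7.png

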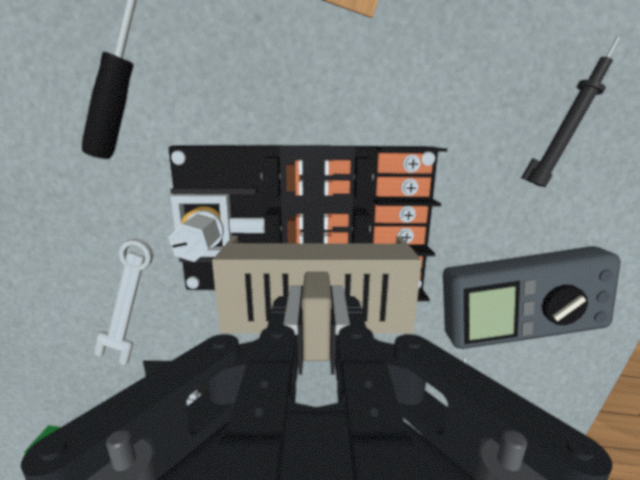

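Emit:
carry_out(
  series="5 -0.3 0 0 0; 5.5 -0.3 0.5 0 0; 5.4 -0.3 0.5 0 0; 5.4 -0.3 0.5 0 0; 5.3 -0.2 0.5 0 0; 0 0 0 0 0; 0 0 0 0 0; 0 0 0 0 0",
)

```text
clock: 13.38
tcp_pos: [0.4992, 0.2377, 0.1528]
orientation: [2.011, 2.413, -0.002]
contact_force: [0.4, 0.2, -1.2]
grip_width: 0.0112
```

Emit:
carry_out(
  series="0 0 4 0 0; 0 0 3.5 0 0; 0 0 1 0 0; 0 0 0.5 0 0; 0 0 0.2 0 0; 0 0 0.2 0 0; 0 0 0.1 0 0; 0 0 0 0 0",
)

```text
clock: 14.38
tcp_pos: [0.4989, 0.2396, 0.0586]
orientation: [2.008, 2.416, 0.001]
contact_force: [0.9, -0.3, -0.9]
grip_width: 0.0112
```

Emit:
carry_out(
  series="0 0 0.1 0 0; 0 0 0.1 0 0; 0 0 0.1 0 0; 0 0 0 0 0",
)

```text
clock: 14.88
tcp_pos: [0.4987, 0.2395, 0.0552]
orientation: [-2.008, -2.416, 0.0]
contact_force: [0.2, -0.5, -1.3]
grip_width: 0.0111
```

Emit:
carry_out(
  series="0 0 0.1 0 0; 0 0 0.1 0 0; 0 0 0 0 0",
)

```text
clock: 15.25
tcp_pos: [0.4989, 0.2396, 0.0534]
orientation: [2.008, 2.416, 0.0]
contact_force: [0.6, -1.2, 0.4]
grip_width: 0.0104
```

Emit:
carry_out(
  series="0 0 0.1 0 0; 0 0 0 0 0; 0 0 0 0 0.4; 0 0 0 0 0.4; 0 0 -2 0 0.4; 0 0 -4 0 0.4; 0 0 -5 0 0.4; 0 0 0 0 0.4",
)

```text
clock: 16.25
tcp_pos: [0.5012, 0.2415, 0.1675]
orientation: [2.006, 2.413, 0.013]
contact_force: [-0.9, 0.4, -0.4]
grip_width: 0.0342
```

```bash
python3 - <<'E'
from h import *
f=eyes.grab_frame("wrist"); cv2.imwrite("pics/w8.png",f["color"])
t=eyes.grab_frame("top"); cv2.imwrite("pics/t8.png",t["color"])
for q in ["gauge_grip","gauge_tip"]:
  d=spotter.mark_of(t,q); print(q,[(x["uv"],x["confidence"]) for x in d][:2])
tr=spotter.trace(t,"gauge")
for x in tr[:2]:
  ys,xs=np.nonzero(x["pixels"]); print(x["confidence"],x["uv"],xs.min(),xs.max(),ys.min(),ys.max())
E
```

```text
gauge_grip [([468.4, 267.3], 0.93)]
gauge_tip [([406.1, 278.4], 0.93), ([461.9, 197.6], 0.23)]
0.94 [452.5, 271.9] 407 482 262 281
```

View pics/t8.png

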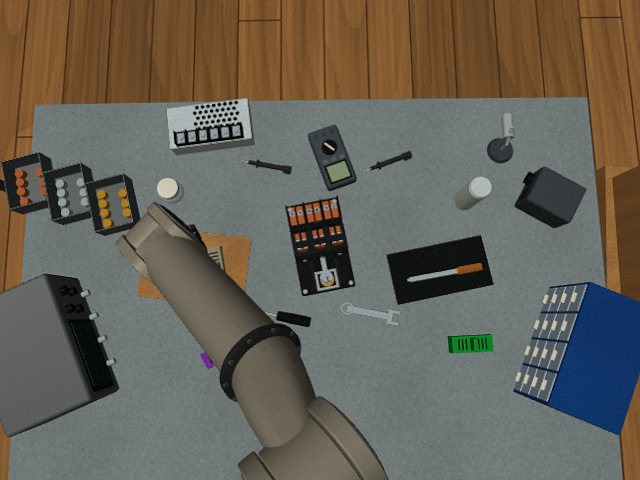

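```bash
python3 - <<'E'
from h import *
t=eyes.grab_frame("top")
a=onz(t,[[468.4,267.3],[406.5,280]],.013); print(a, np.arctan2(*(a[1]-a[0])[[1,0]]), np.linalg.norm(a[1]-a[0]))
plan([.49,-.397,.15],1.775)
E
```

```text
[[ 0.48887263 -0.39621708  0.013     ]
 [ 0.45913305 -0.23830319  0.013     ]] 1.7569438514399915 0.16068988101911455
[11 rows] t=16.6 F=[-0.2  1.   1.2] w=0.0342 tcp=[0.4981 0.2391 0.1613] yaw=1.755
-5.67 -1.13 0.10 -0.002 1; -5.67 -1.14 0.10 -0.002 1; -5.67 -1.15 0.10 -0.002 1; -5.67 -1.16 0.10 -0.002 1; -5.66 -1.17 0.10 -0.002 1; -5.66 -1.18 0.10 -0.002 1; -5.66 -1.19 0.10 -0.002 1; -5.66 -1.20 0.10 -0.002 1; -5.65 -1.21 0.10 -0.002 1; -5.65 -1.22 0.10 -0.002 1; -5.65 -1.23 0.10 -0.002 1
```

Emit:
carry_out(
  series="-5.7 -0.6 0.1 0 0.6; -5.7 0.2 0.1 0 0.6; -5.7 0.6 0.1 0 0.6; -5.7 0.6 0.1 0 0.6; -5.7 0.6 0.1 0 0.6; 0 0 0 0 0.6; 0 0 0 0 0.6; 0 0 0 0 0.6",
)

```text
clock: 17.55
tcp_pos: [0.5642, -0.036, 0.1571]
orientation: [-2.004, -2.418, -0.0]
contact_force: [-0.2, 0.2, -0.2]
grip_width: 0.0515
```

```bash
python3 - <<'E'
from h import *
o,R,p=tool(); print(p)
f=eyes.grab_frame("wrist"); cv2.imwrite("pics/w9.png",f["color"])
uv=proj(f,[[.5615,-.0187,.036]],o)[0]; print(uv, o["tcp_pos"].tolist(), o["orientation"].tolist())
x,y=uv.astype(int); c=f["color"][y-70:y+70,x-110:x+90]; cv2.imwrite("pics/w9c.png",cv2.resize(c,None,fx=4,fy=4,interpolation=cv2.INTER_CUBIC)); print(x-110,y-70)
plan([.49,-.397,.15],1.76)
E
```

```text
[ 0.564243   -0.03603419  0.15707406]
[316.59946658 214.07462435] [0.5642429997772244, -0.03603419120031071, 0.1570740569255204] [-2.0037134421151848, -2.4182989465069484, -0.00035412911837275887]
206 144
[7 rows] t=17.6 F=[ 0.6  0.2 -1. ] w=0.0514 tcp=[ 0.5643 -0.0362  0.1572] yaw=1.758
-4.87 -2.00 0.10 -0.000 1; -4.87 -2.00 0.10 -0.000 1; -4.87 -2.00 0.10 -0.000 1; -4.87 -2.01 0.10 -0.000 1; -4.86 -2.01 0.10 -0.000 1; -4.86 -2.01 0.10 -0.000 1; -4.86 -2.01 0.10 -0.000 1
```

View pics/w9c.png

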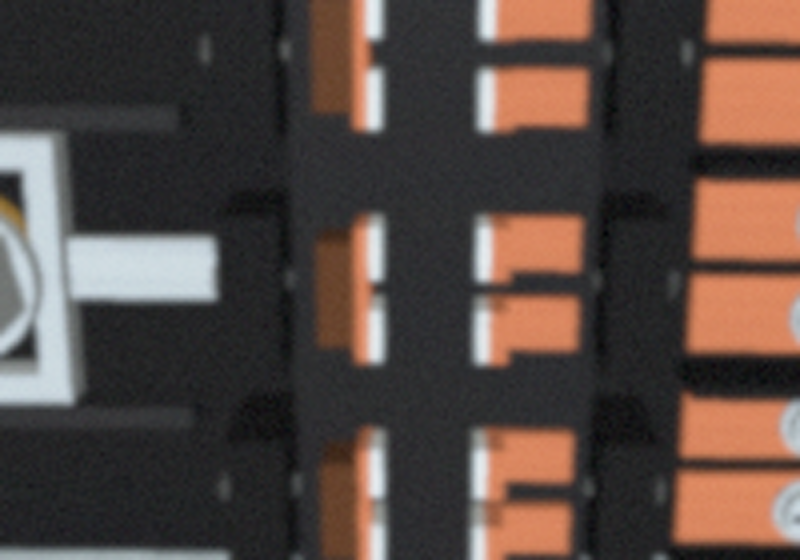

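```bash
python3 - <<'E'
from h import *
f=eyes.grab_frame("wrist"); o=r.get_obs()
ex=np.array([np.cos(.1805),np.sin(.1805),0]); ey=np.array([-ex[1],ex[0],0]); C=np.array([.5615,-.0187,0])
for row,a,b in [(100,384,477),(250,385,474),(330,386,471),(480,387,470)]:
    P=onz(f,[[206+a/4,144+row/4],[206+b/4,144+row/4]],.05,o)
    print(np.round((P-C)@np.c_[ex,ey]*1000,2), (P[1]-P[0])@ex*1000)
E
```

```text
[[-10.59  35.85]
 [  6.12  35.94]] 16.70907611866773
[[-10.58   8.43]
 [  5.94   8.52]] 16.522395088966594
[[-10.5   -6.95]
 [  5.57  -6.87]] 16.071124389017815
[[-10.51 -37.39]
 [  5.76 -37.3 ]] 16.26799801834187
```

Emit:
carry_out(
  series="-4.9 -2 0.1 0 0.6; -4.9 -2 0.1 0 0.6; -4.9 -2 0.1 0 0.6; -4.9 -2 0.1 0 0.6; -4.9 -2 0.1 0 0.6; -4.8 -2 0.1 0 0.6; -4.8 -2 0.1 0 0.6; 0 0 0 0 0.6",
)

```text
clock: 18.65
tcp_pos: [0.4871, -0.4037, 0.1499]
orientation: [2.016, 2.409, -0.004]
contact_force: [-0.3, 0.4, -0.2]
grip_width: 0.0513
```

Emit:
carry_out(
  series="0 0 0 0 0.6; 0 0 0 0 0.6",
)

```text
clock: 18.9
tcp_pos: [0.4905, -0.3967, 0.1505]
orientation: [-2.004, -2.419, -0.001]
contact_force: [-0.5, 0.1, -0.1]
grip_width: 0.0512
```

```bash
python3 - <<'E'
from h import *
o,R,p=tool(); print(p,yaw())
f=eyes.grab_frame("wrist"); cv2.imwrite("pics/w10.png",f["color"])
for q in ["gauge_grip","gauge_tip"]:
  d=spotter.mark_of(f,q); print(q,[(x["uv"],x["confidence"],onz(f,[x["uv"]],.013,o)) for x in d][:1])
E
```

```text
[ 0.49052887 -0.39672063  0.15049673] 1.7580591781906747
gauge_grip [([310.4, 228.3], 0.62, array([[ 0.48578222, -0.39629736,  0.013     ]]))]
gauge_tip [([314.0, 20.8], 0.92, array([[ 0.46014334, -0.2425806 ,  0.013     ]]))]
```

View pics/w10.png

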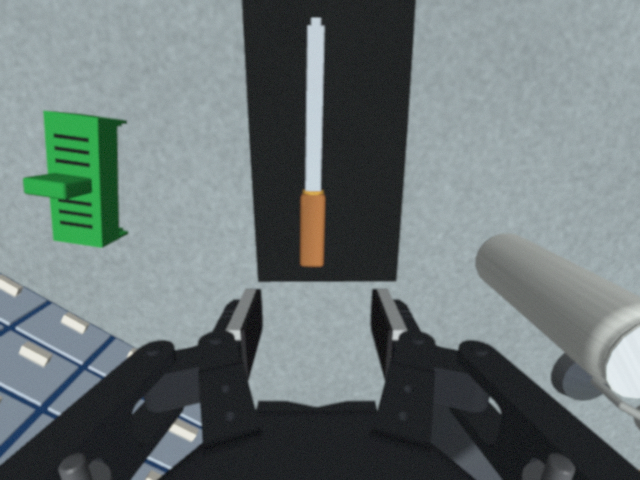

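```bash
python3 - <<'E'
from h import *
f=eyes.grab_frame("wrist"); o=r.get_obs()
P=onz(f,[[312.5,229.5]],.023,o)[0]; a=onz(f,[[312,266],[313,192]],.023,o); b=onz(f,[[314,188],[316,22]],.019,o)
print(P,np.linalg.norm(a[1]-a[0]),b,np.linalg.norm(b[1]-b[0])); d=b[1]-P; print(np.arctan2(d[1],d[0])); d=b[1]-b[0]; print(np.arctan2(d[1],d[0]))
E
```

```text
[ 0.48673761 -0.39553632  0.023     ] 0.06321298659007675 [[ 0.48182162 -0.36235937  0.019     ]
 [ 0.46169891 -0.24610594  0.019     ]] 0.11798212671887014
1.7368149869629363
1.7421915329960018
```

```bash
python3 - <<'E'
from h import *
plan([.4866,-.3955,.04],1.74)
E
```

```text
[2 rows] t=19.1 F=[ 0.7 -1.4 -0.5] w=0.0510 tcp=[ 0.49   -0.3979  0.1505] yaw=1.756
0.15 -0.14 5.52 0.008 1; 0.15 -0.14 5.52 0.008 1
```

Emit:
carry_out(
  series="0.2 -0.2 5.5 0.008 0.6; 0.1 -0.1 5.5 0.008 0.6; 0 0 1 0 0.6; 0 0 0 0 0.6; 0 0 0 0 0.6",
)

```text
clock: 19.73
tcp_pos: [0.4877, -0.3975, 0.0328]
orientation: [2.024, 2.397, 0.001]
contact_force: [0.2, 0.3, 0.4]
grip_width: 0.051
```

```bash
python3 - <<'E'
from h import *
f=eyes.grab_frame("wrist"); cv2.imwrite("pics/w11.png",f["color"])
plan([.4866,-.3955,.015],1.74)
E
```

```text
[1 rows] t=19.8 F=[ 0.1 -0.2  0.2] w=0.0510 tcp=[ 0.4875 -0.3975  0.0327] yaw=1.739
0.21 -0.06 1.77 -0.001 1
```

View pics/w11.png

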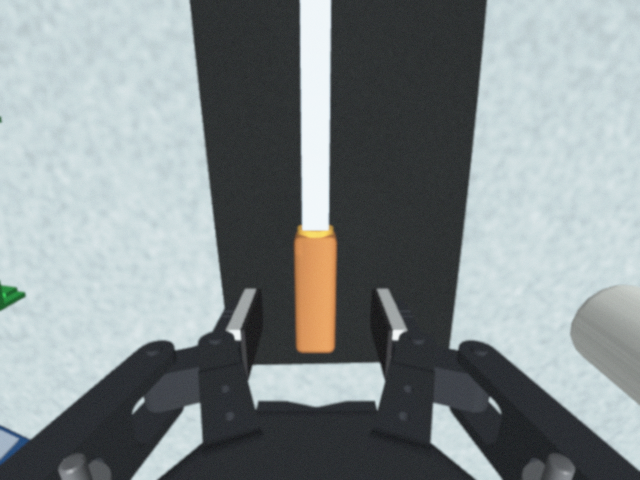

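Emit:
carry_out(
  series="0.2 -0.1 0.9 0 0.6; 0 0 0.8 0 0.6; 0 0 0 0 0.6; 0 0 0 0 0; 0 0 0 0 0; 0 0 0 0 0; 0 0 0 0 0",
)

```text
clock: 20.65
tcp_pos: [0.485, -0.3948, 0.0137]
orientation: [2.027, 2.399, 0.0]
contact_force: [-0.8, 0.4, 2.9]
grip_width: 0.0188
```

Emit:
carry_out(
  series="0 0 -1 0 0; 0 0 -3 0 0; 0 0 -4 0 0; 0 0 0 0 0; 0 0 0 0 0",
)

```text
clock: 21.28
tcp_pos: [0.4839, -0.3946, 0.0928]
orientation: [-2.027, -2.399, 0.001]
contact_force: [-1.2, -0.6, -2.2]
grip_width: 0.0185
```

```bash
python3 - <<'E'
from h import *
f=eyes.grab_frame("wrist"); cv2.imwrite("pics/w12.png",f["color"])
ex=np.array([np.cos(.1805),np.sin(.1805),0]); ey=np.array([-ex[1],ex[0],0]); C=np.array([.5615,-.0187,0])
plan([.5,-.35,.09],.1805+np.pi/2)
E
```

```text
[1 rows] t=21.3 F=[-0.7  0.8 -2.7] w=0.0186 tcp=[ 0.4835 -0.3943  0.0922] yaw=1.739
4.10 2.37 0.22 -0.013 1
```

View pics/w12.png

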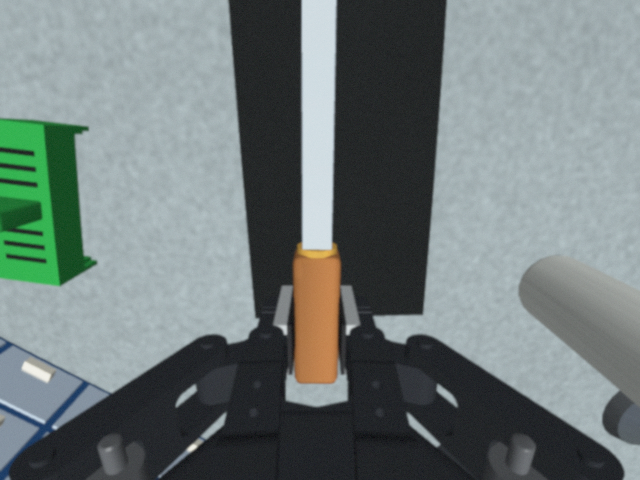

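```bash
python3 - <<'E'
from h import *
f=eyes.grab_frame("wrist"); o,R,p=tool()
z=p[2]-.0007
P=onz(f,[[317,383],[317,252]],z+.01,o); B=onz(f,[[302,5],[336,5],[302.5,240],[333.5,240]],z+.006,o)
for q in (P,B): print(np.round((q-p)@R*1000,1))
E
```

```text
[[-32.1   0.5  -9.4]
 [ 32.1   0.5  -9.2]]
[[119.6  -4.6  -5.1]
 [119.6   7.   -5.1]
 [ 35.9  -5.4  -5.2]
 [ 35.9   7.3  -5.3]]
```

```bash
cat >> h.py <<'E'
TH=.1805; ex=np.array([np.cos(TH),np.sin(TH),0]); ey=np.array([-ex[1],ex[0],0]); C=np.array([.5615,-.0187,0])
def lw(x,y,z): return C+ex*x+ey*y+np.array([0,0,z])
def loc(): 
    o,R,p=tool(); d=p-C; print("local",np.round([d@ex*1000,d@ey*1000,p[2]*1000],2),"psi-err",round(yaw()-TH-np.pi/2,4),"F(loc)",np.round([o['contact_force']@ex,o['contact_force']@ey,o['contact_force'][2]],1),"w",round(o['grip_width'],4),"t",o['clock'])
E
python3 -c "
from h import *
loc(); plan(lw(-.0034,-.255,.09),TH+np.pi/2)"
```

```text
local [-144.17 -355.41   91.89] psi-err -0.0125 F(loc) [-0.3  1.4 -2.9] w 0.0187 t 21.375
[3 rows] t=21.4 F=[-0.6  1.4 -2.9] w=0.0187 tcp=[ 0.4835 -0.3942  0.0919] yaw=1.739
3.41 4.65 0.06 -0.004 1; 3.39 4.66 0.06 -0.004 1; 3.37 4.68 0.06 -0.004 1
```

Emit:
carry_out(
  series="3.4 4.6 0 -0.004 0; 3.4 4.7 0 -0.004 0; 3.4 4.7 0.1 -0.004 0; 0 0 0 0 0; 0 0 0 0 0; 0 0 0 0 0",
)

```text
clock: 22.12
tcp_pos: [0.6035, -0.272, 0.0914]
orientation: [-2.015, -2.409, 0.003]
contact_force: [-0.2, 0.2, -1.9]
grip_width: 0.0186
```

```bash
python3 - <<'E'
from h import *
loc(); plan(lw(-.0034,-.255,.045),TH+np.pi/2)
f=eyes.grab_frame("wrist"); cv2.imwrite("pics/w13.png",f["color"])
E
```

```text
local [  -4.15 -256.75   91.42] psi-err -0.0029 F(loc) [-0.1  0.2 -1.9] w 0.0186 t 22.125
[1 rows] t=22.1 F=[-0.2  0.2 -1.9] w=0.0186 tcp=[ 0.6035 -0.272   0.0914] yaw=1.748
0.17 0.07 4.64 -0.003 1
```

View pics/w13.png

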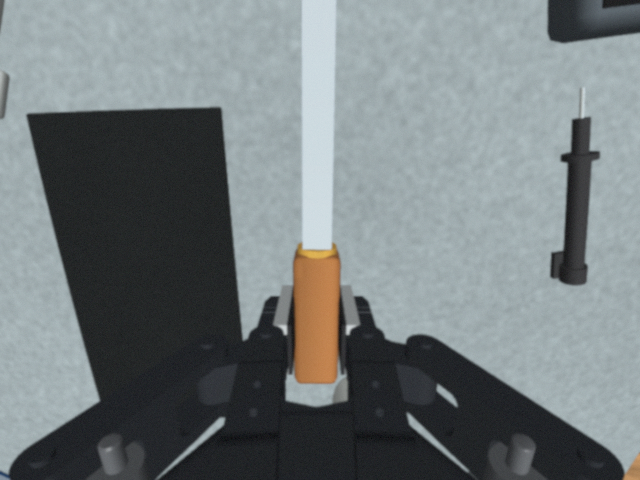

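Emit:
carry_out(
  series="0.1 0.1 2.5 -0.003 0; 0 0 2 0 0; 0 0 0 0 0; 3 0 0 0 0; 0 0 0 0 0; 0 0 0 0 0",
)

```text
clock: 22.92
tcp_pos: [0.6009, -0.2403, 0.048]
orientation: [2.009, 2.414, -0.0]
contact_force: [-0.0, 0.6, -1.7]
grip_width: 0.0188
```

```bash
python3 - <<'E'
from h import *
loc()
f=eyes.grab_frame("scene"); c=f["color"][180:330,200:400]; cv2.imwrite("pics/s14.png",cv2.resize(c,None,fx=4,fy=4,interpolation=cv2.INTER_CUBIC))
f=eyes.grab_frame("top"); c=f["color"][180:310,270:470]; cv2.imwrite("pics/t14.png",cv2.resize(c,None,fx=4,fy=4,interpolation=cv2.INTER_CUBIC))
E
```

```text
local [  -1.07 -225.11   48.01] psi-err 0.0023 F(loc) [ 0.1  0.6 -1.7] w 0.0188 t 22.925
```

View pics/s14.png

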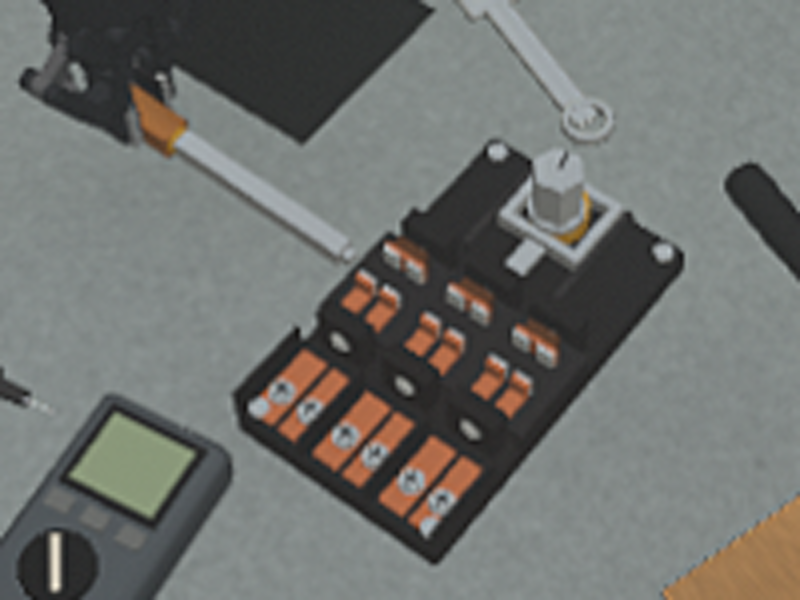

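View pics/t14.png

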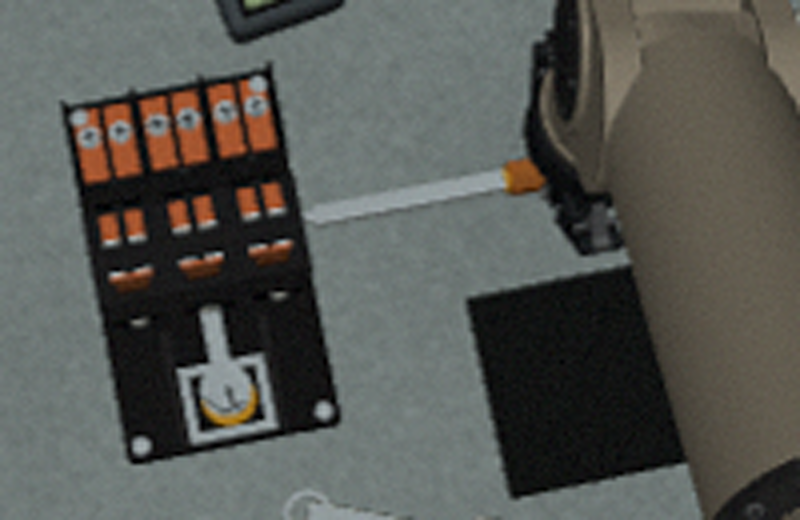

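Emit:
carry_out(
  series="0 -0.2 0.2 0.002 0; 0 0 0 0 0; 1 0 0 0 0; 1 0 0 0 0; 1 0 0 0 0; 0 0 0 0 0; 0 0 0 0 0",
)

```text
clock: 23.9
tcp_pos: [0.5966, -0.2312, 0.0497]
orientation: [2.012, 2.381, -0.017]
contact_force: [6.1, -40.5, 5.4]
grip_width: 0.0187
```

```bash
python3 - <<'E'
from h import *
loc()
f=eyes.grab_frame("wrist"); cv2.imwrite("pics/w15.png",f["color"])
f=eyes.grab_frame("scene"); c=f["color"][180:330,200:400]; cv2.imwrite("pics/s15.png",cv2.resize(c,None,fx=4,fy=4,interpolation=cv2.INTER_CUBIC))
E
```

```text
local [  -3.61 -215.37   49.75] psi-err -0.013 F(loc) [ -1.3 -41.    5.4] w 0.0187 t 23.9
```

View pics/s15.png

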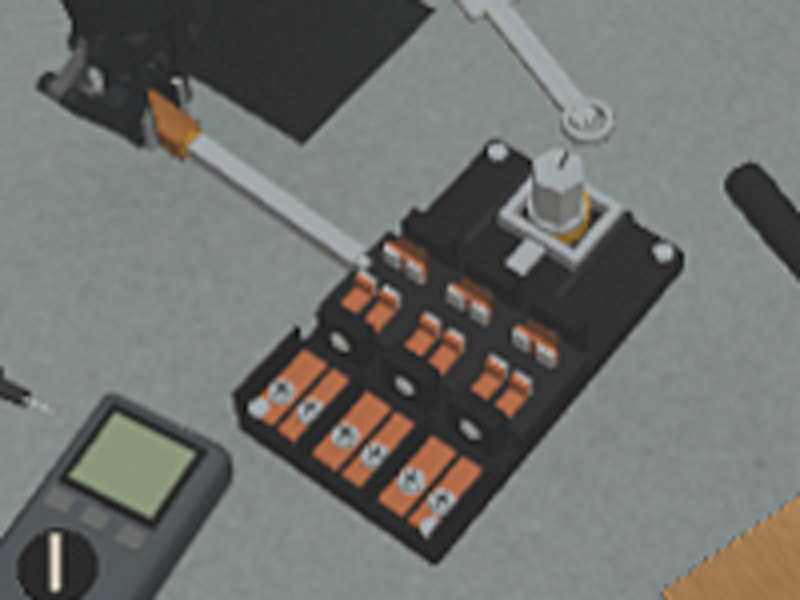

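View pics/w15.png

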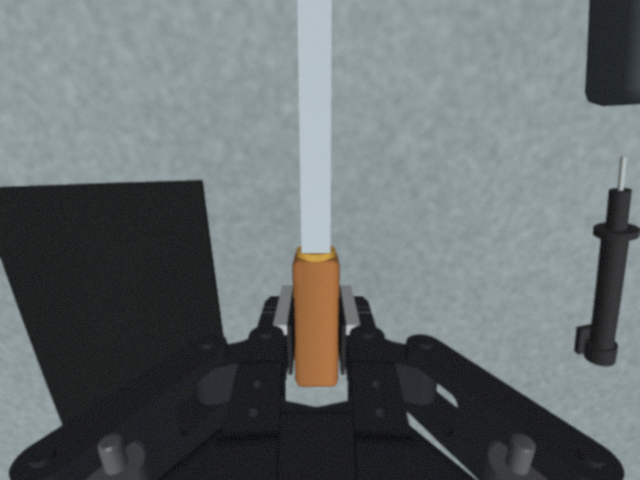

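Emit:
carry_out(
  series="-1 0 0 0 0; -1 0 0 0 0; -1 0 -0.3 0 0; -1 0 0 0 0; 0 0 0 0 0; 0 0 0 0 0; 0 0 0 0 0",
  grip_force=100,
)

```text
clock: 24.88
tcp_pos: [0.6002, -0.249, 0.0481]
orientation: [-2.01, -2.414, -0.0]
contact_force: [-0.6, -0.5, -2.4]
grip_width: 0.0175
```

```bash
python3 - <<'E'
from h import *
loc()
s=eyes.grab_frame("scene"); c=s["color"][190:290,210:330]; cv2.imwrite("pics/s16.png",cv2.resize(c,None,fx=6,fy=6,interpolation=cv2.INTER_CUBIC))
t=eyes.grab_frame("top"); c=t["color"][210:270,310:430]; cv2.imwrite("pics/t16.png",cv2.resize(c,None,fx=6,fy=6,interpolation=cv2.INTER_CUBIC))
w=eyes.grab_frame("wrist");cv2.imwrite("pics/w16.png",w["color"])
print([ (d["uv"],d["confidence"]) for f in (s,t) for d in spotter.mark_of(f,"gauge_tip")])
o,R,p=tool(); X=p+R@np.array([[.159,.001,.0007],[.031,.001,.0007]]).T.T if 0 else np.array([p+R@np.array([.159,.001,.0007]),p+R@np.array([.031,.001,.0007])])
print("expected tip/bladestart",X,proj(s,X),proj(t,X))
E
```

```text
local [  -3.27 -233.48   48.14] psi-err 0.0014 F(loc) [-0.7 -0.3 -2.4] w 0.0175 t 24.875
[([286.1, 238.9], 0.66), ([178.8, 196.1], 0.2), ([350.0, 235.5], 0.55)]
expected tip/bladestart [[ 0.57260441 -0.09303692  0.04762058]
 [ 0.59567556 -0.21894054  0.04761599]] [[285.56590924 240.25562025]
 [241.96979199 212.12017431]] [[348.52115617 234.1256341 ]
 [398.88954102 224.26367363]]
```

View pics/s16.png

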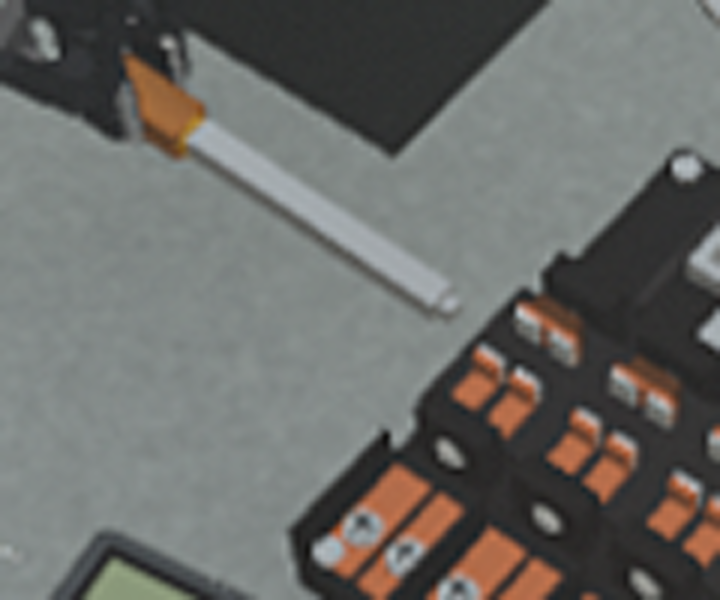

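View pics/t16.png

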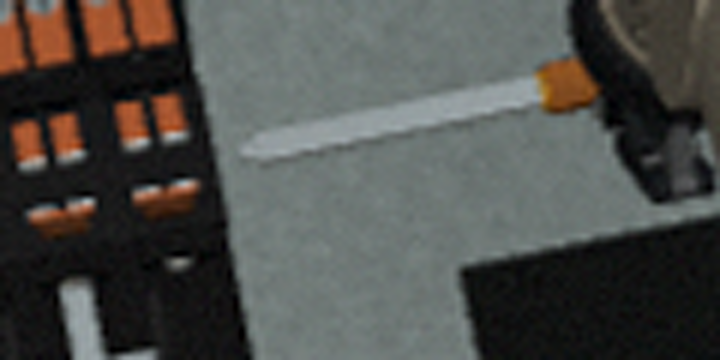

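```bash
python3 - <<'E'
from h import *
s=eyes.grab_frame("scene"); t=eyes.grab_frame("top")
o,R,p=tool()
for a,b in [((286.7,240.7),(350.3,235)),((242.2,213.3),(400.5,225.3))]:
    P=tri([(s,a,None),(t,b,None)]); d=P-C; print(np.round([d@ex*1000,d@ey*1000,P[2]*1000],1), np.round((P-p)@R*1000,1))
# references: contact corners via model in those views
s16=cv2.imread("pics/s16.png")
for n,f in (("s",s),("t",t)):
    L=[lw(-.0105,-.030,.05),lw(-.0105,-.058,.05),lw(.0058,-.030,.05),lw(.0058,-.058,.05),lw(-.128,-.068,.02),lw(-.128,.068,.02)]
    print(n,np.round(proj(f,L),1).tolist())
E
```

```text
[ -5.5 -77.8  40.3] [156.4  -2.2   8. ]
[  -4.7 -207.7   37.2] [26.5 -1.4 11.2]
s [[304.1, 247.6], [293.9, 241.1], [299.4, 252.7], [289.2, 246.1], [322.5, 212.6], [371.0, 241.7]]
t [[331.3, 240.6], [342.4, 238.5], [330.1, 234.2], [341.1, 232.1], [355.3, 285.1], [301.8, 295.7]]
```

View pics/w16.png

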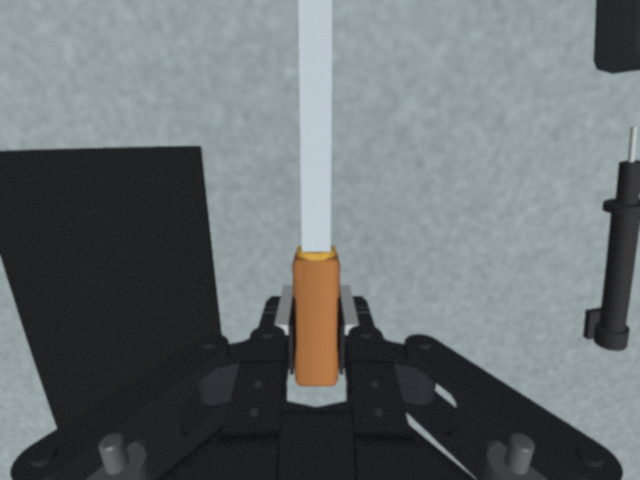

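```bash
python3 - <<'E'
from h import *
s=eyes.grab_frame("scene"); t=eyes.grab_frame("top")
for n,a,b in [("mov near top (y-58,z50)",(518/6+210,308/6+190),(198/6+310,182/6+210)),("bolt top",None,None)]:
    if a is None: continue
    P=tri([(s,a,None),(t,b,None)]); d=P-C; print(n,np.round([d@ex*1000,d@ey*1000,P[2]*1000],1))
for n,f,(x,y,w,h) in [("s",s,(270,225,60,45)),("t",t,(325,215,60,45))]:
    c=f["color"][y:y+h,x:x+w]; cv2.imwrite(f"pics/{n}17.png",cv2.resize(c,None,fx=13,fy=13,interpolation=cv2.INTER_CUBIC))
E
```

```text
mov near top (y-58,z50) [-15.4 -57.5  44.2]
```

View pics/s17.png

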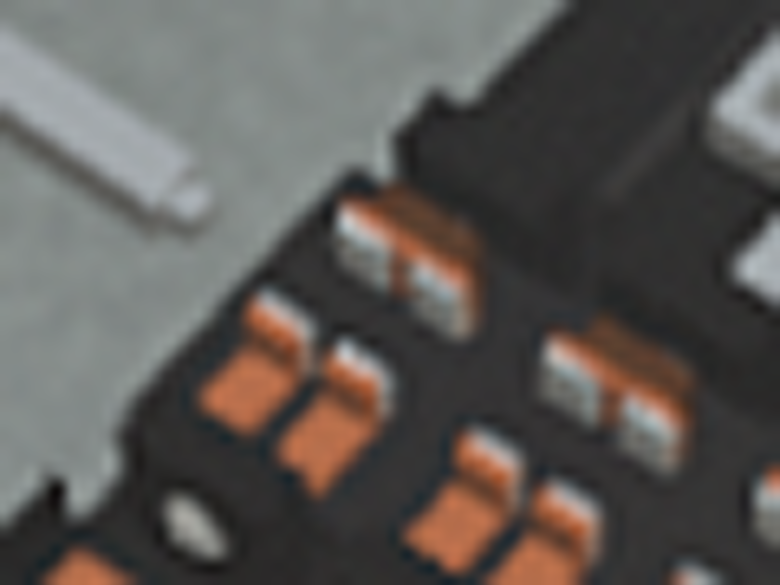

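View pics/t17.png

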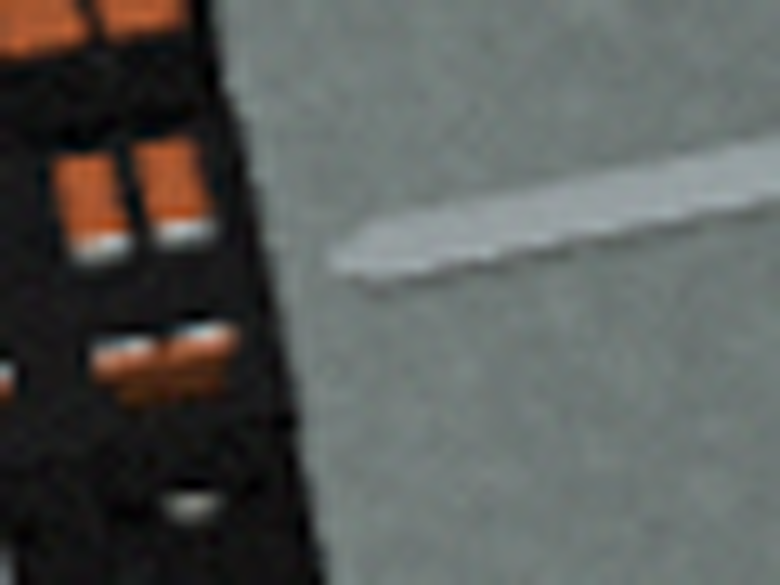

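Emit:
carry_out(
  series="0 0 -0.2 0.001 0; 0 0 0 0 0; 1 0 0 0 0; 1 0 0 0 0; 0.5 0 0 0 0; 0 0 0 0 0",
)

```text
clock: 26.08
tcp_pos: [0.5959, -0.2243, 0.0504]
orientation: [-2.011, -2.413, -0.0]
contact_force: [0.1, 0.0, -1.7]
grip_width: 0.0179
```

```bash
python3 - <<'E'
from h import *
loc()
E
```

```text
local [  -3.11 -208.44   50.39] psi-err 0.0008 F(loc) [ 0.2  0.  -1.7] w 0.0179 t 26.075
```

Emit:
carry_out(
  series="1 0 0 0 0; 1 0 0 0 0; 1 0 0 0 0; 0 0 0 0 0",
)

```text
clock: 26.58
tcp_pos: [0.5904, -0.1941, 0.0504]
orientation: [-2.01, -2.414, -0.001]
contact_force: [0.2, -0.2, -2.2]
grip_width: 0.0175
```

```bash
python3 - <<'E'
from h import *
loc()
E
```

```text
local [  -3.05 -177.71   50.38] psi-err 0.0015 F(loc) [ 0.2 -0.2 -2.2] w 0.0175 t 26.575
```

Emit:
carry_out(
  series="1 0 0 0.001 0; 1 0 0 0 0; 1 0 0 0 0; 1 0 0 0 0; 0 0 0 0 0",
)

```text
clock: 27.2
tcp_pos: [0.5833, -0.1549, 0.0504]
orientation: [-2.011, -2.413, -0.001]
contact_force: [0.2, -1.2, -3.0]
grip_width: 0.0177
```

```bash
python3 - <<'E'
from h import *
loc()
w=eyes.grab_frame("wrist");cv2.imwrite("pics/w18.png",w["color"])
E
```

```text
local [  -3.04 -137.87   50.37] psi-err 0.0004 F(loc) [-0.  -1.2 -3. ] w 0.0177 t 27.2
```

View pics/w18.png

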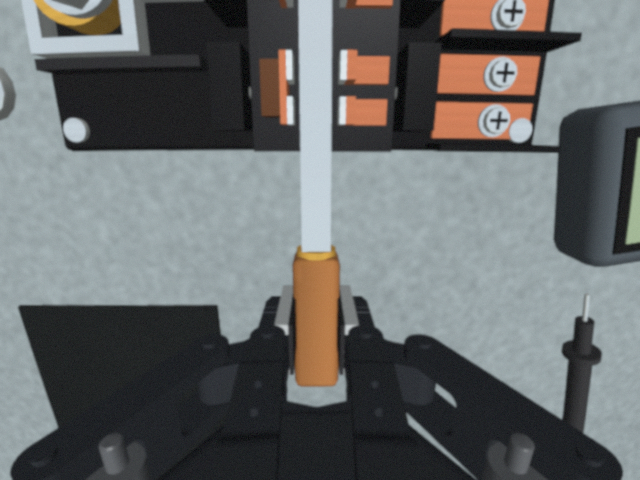

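Emit:
carry_out(
  series="1 0 0 0 0; 1 0 0 0 0; 1 0 0 0 0; 0 0 0 0 0; 0 0 0 0 0",
)

```text
clock: 27.88
tcp_pos: [0.578, -0.127, 0.0503]
orientation: [2.014, 2.411, -0.0]
contact_force: [0.1, 0.1, -2.6]
grip_width: 0.0177
```

```bash
python3 - <<'E'
from h import *
loc()
w=eyes.grab_frame("wrist");cv2.imwrite("pics/w19.png",w["color"])
E
```

```text
local [  -3.18 -109.55   50.34] psi-err -0.0015 F(loc) [ 0.2  0.1 -2.6] w 0.0177 t 27.875
```

View pics/w19.png

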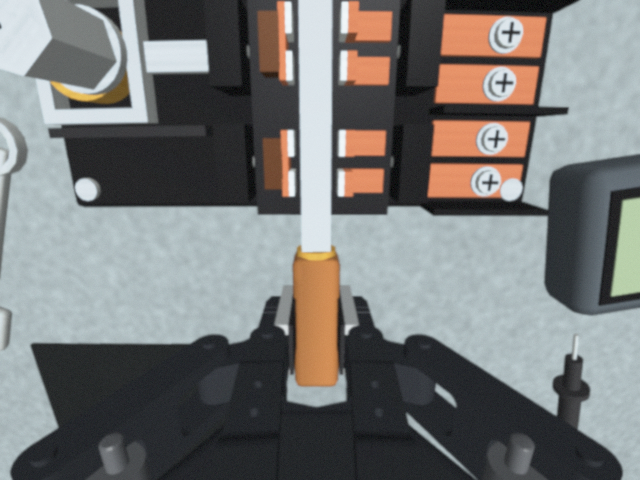

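Emit:
carry_out(
  series="0.6 0 0 0 0; 0.4 0 0 0 0; 0 0 0 0 0; 0 0 0.2 0 0; 0 0 0.1 0 0; 0 0 0 0 0",
)

```text
clock: 28.68
tcp_pos: [0.5764, -0.1169, 0.0475]
orientation: [2.014, 2.411, 0.001]
contact_force: [-0.9, 0.9, 2.9]
grip_width: 0.0177
```

```bash
python3 - <<'E'
from h import *
loc()
w=eyes.grab_frame("wrist");cv2.imwrite("pics/w20.png",w["color"][:400])
E
```

```text
local [ -2.95 -99.31  47.53] psi-err -0.0017 F(loc) [-0.7  1.   2.9] w 0.0177 t 28.675
```

View pics/w20.png

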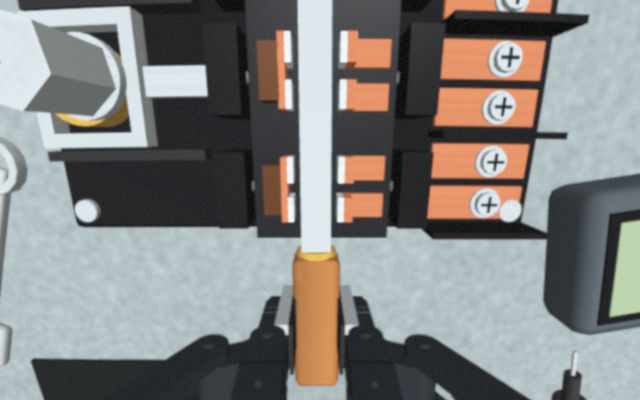

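Emit:
carry_out(
  series="0.2 0 0 0 0; 0.2 0 0 0 0; 0.1 0 0 0 0; 0 0 0 0 0",
)

```text
clock: 29.22
tcp_pos: [0.5755, -0.112, 0.0474]
orientation: [2.014, 2.411, 0.0]
contact_force: [0.7, -1.5, 4.0]
grip_width: 0.0177
```

```bash
python3 - <<'E'
from h import *
loc()
E
```

```text
local [ -2.99 -94.31  47.42] psi-err -0.0016 F(loc) [ 0.5 -1.6  4. ] w 0.0177 t 29.225
```

Emit:
carry_out(
  series="0.1 0 0 0 0; 0.1 0 0 0 0; 0 0 0 0 0",
)

```text
clock: 29.6
tcp_pos: [0.575, -0.1099, 0.0473]
orientation: [-2.014, -2.411, -0.0]
contact_force: [-0.1, -1.7, 3.4]
grip_width: 0.0177
```

```bash
python3 - <<'E'
from h import *
loc()
w=eyes.grab_frame("wrist");cv2.imwrite("pics/w21.png",w["color"][:400])
E
```

```text
local [ -3.13 -92.12  47.32] psi-err -0.0014 F(loc) [-0.4 -1.6  3.4] w 0.0177 t 29.6
```

View pics/w21.png

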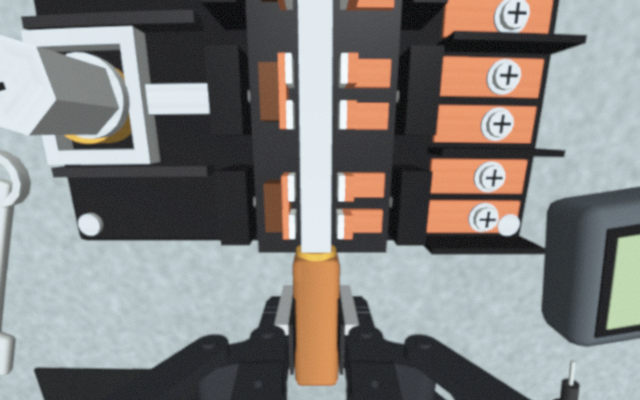

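Emit:
carry_out(
  series="0 0 0 0 0.5; 0 0 0 0 0.5; 0 0 0 0 0.5; 0 0 -3 0 0.5; 0 0 -4 0 0.5; 0 0 -5 0 0.5; 0 0 0 0 0.5; 0 0 0 0 0.5",
)

```text
clock: 30.65
tcp_pos: [0.5745, -0.1102, 0.1669]
orientation: [-2.014, -2.411, 0.001]
contact_force: [-0.5, 0.3, -0.4]
grip_width: 0.0426
```

```bash
python3 - <<'E'
from h import *
loc(); plan(lw(-.095,-.03,.17),TH+np.pi/2)
w=eyes.grab_frame("wrist");cv2.imwrite("pics/w22.png",w["color"])
E
```

```text
local [ -3.67 -92.32 166.91] psi-err -0.0016 F(loc) [-0.5  0.3 -0.4] w 0.0426 t 30.65
[2 rows] t=30.6 F=[-0.5  0.3 -0.4] w=0.0426 tcp=[ 0.5745 -0.1102  0.1669] yaw=1.750
3.11 -4.57 -0.15 -0.001 1; 3.11 -4.57 -0.15 -0.001 1
```

View pics/w22.png

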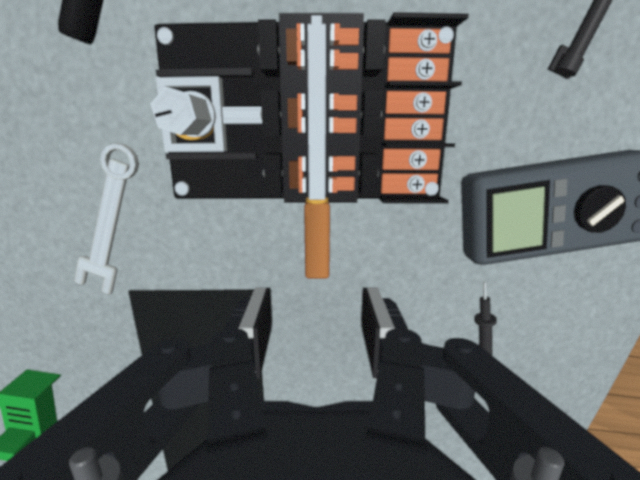

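The gauge lies through all three gaps (blade ~(318,110), handle (317,238)). Now go over the adjuster.

Emit:
carry_out(
  series="3.1 -4.6 0 0 0.5; 3.1 -4.6 0 0 0.5; 0 0 0 0 0.5; 0 0 0 0 0.5; 0 0 0 0 0.5",
  grip_force=60,
)

```text
clock: 31.32
tcp_pos: [0.4744, -0.0658, 0.1671]
orientation: [-2.015, -2.41, -0.001]
contact_force: [0.2, -0.5, -0.8]
grip_width: 0.043
```

```bash
python3 - <<'E'
from h import *
loc(); 
w=eyes.grab_frame("wrist"); o=r.get_obs()
uv=proj(w,[lw(-.095,0,.078)],o)[0]; print(uv,[(d["uv"],d["confidence"]) for d in spotter.mark_of(w,"adjuster_top")])
x,y=uv.astype(int); x0,y0=max(x-90,0),max(y-75,0); c=w["color"][y0:y+75,x0:x+110]; print(x0,y0); cv2.imwrite("pics/w23.png",cv2.resize(c,None,fx=4,fy=4,interpolation=cv2.INTER_CUBIC))
# hex outline overlays
for a in (0,.1,.2): 
    k=np.arange(6)*np.pi/3+np.pi/6; rr=.013/np.cos(np.pi/6)
    P=[lw(-.095+rr*np.cos(t+a),rr*np.sin(t+a),.078) for t in k]; print(a,np.round((proj(w,P,o)-[x0,y0])*4).astype(int).tolist())
E
```

```text
local [-94.18 -30.71 167.07] psi-err -0.0023 F(loc) [ 0.1 -0.5 -0.8] w 0.043 t 31.325
[314.59316334 205.89440992] []
224 130
0 [[439, 260], [362, 216], [286, 260], [288, 346], [363, 388], [438, 346]]
0.1 [[434, 253], [353, 216], [282, 268], [292, 354], [371, 388], [442, 338]]
0.2 [[429, 246], [344, 218], [279, 276], [298, 360], [380, 386], [445, 331]]
```

View pics/w23.png

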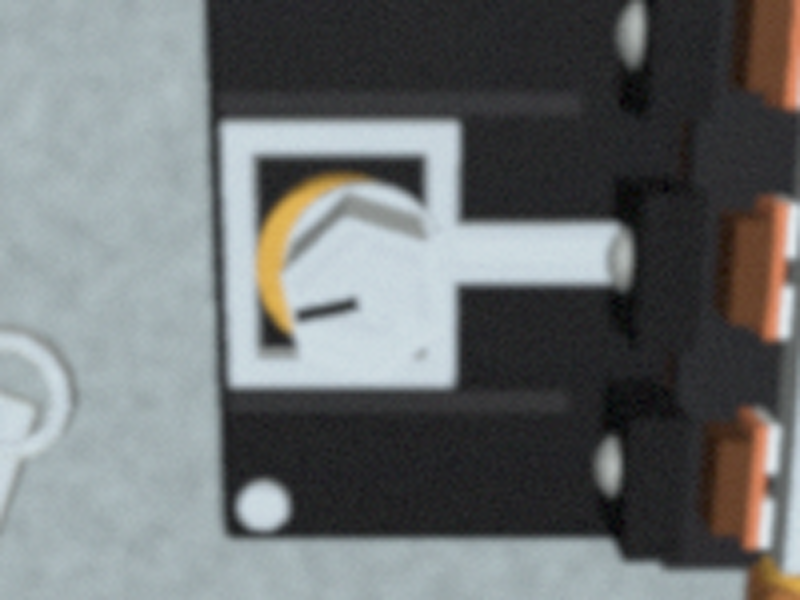

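```bash
python3 - <<'E'
from h import *
plan(lw(-.0952,0.0005,.1),TH+np.pi/2+.2); print(tool()[0]["joints"])
E
```

```text
[2 rows] t=31.4 F=[ 0.4 -0.3  0.5] w=0.0431 tcp=[ 0.4741 -0.0657  0.1671] yaw=1.749
1.55 -0.04 3.35 -0.101 1; 1.55 0.11 3.35 -0.101 1
[ 4.64677712e-01  2.92894424e-01 -5.30405524e-01  2.05609670e+00
  1.96623148e-01  8.40635928e-01 -6.91346010e-04]
```

Emit:
carry_out(
  series="1.5 0 2.5 -0.101 0.5; 1.6 0.1 2.5 -0.101 0.5; 0 0 1.7 0 0.5; 0 0 0 0 0.5; 0 0 0 0 0.5",
)

```text
clock: 32.05
tcp_pos: [0.468, -0.0357, 0.1008]
orientation: [1.763, 2.599, 0.001]
contact_force: [-0.3, -0.3, -0.1]
grip_width: 0.0425
```

```bash
python3 - <<'E'
from h import *
loc(); plan(lw(-.0952,0.0005,.065),TH+np.pi/2+.2); print(tool()[0]["joints"])
w=eyes.grab_frame("wrist");cv2.imwrite("pics/w24.png",w["color"])
E
```

```text
local [-9.5020e+01  5.0000e-02  1.0082e+02] psi-err 0.1983 F(loc) [-0.4 -0.3 -0.1] w 0.0425 t 32.05
[1 rows] t=32.0 F=[-0.3 -0.3 -0.1] w=0.0425 tcp=[ 0.468  -0.0357  0.1008] yaw=1.950
0.05 -0.01 3.58 -0.002 1
[ 0.39974944  0.39173779 -0.54150218  2.12678749  0.31179166  0.69787683
  0.02924693]
```

View pics/w24.png

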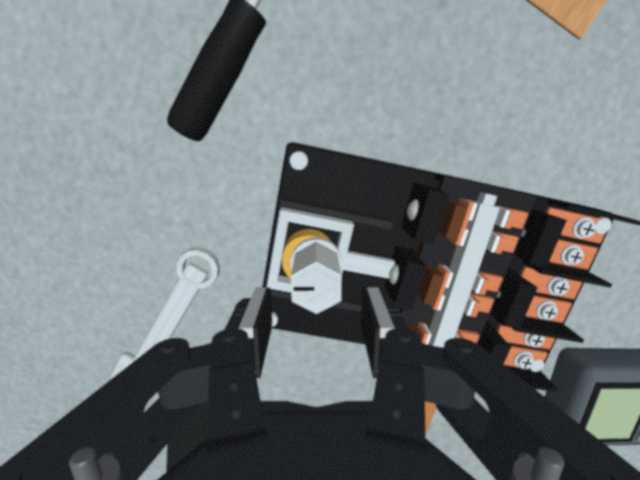

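Emit:
carry_out(
  series="0 0 2 0 0.5; 0 0 1.5 0 0.5; 0 0 0 0 0.5; 0 0 0 0 0; 0 0 0 0 0; 0 0 0 0 0",
  grip_force=60,
)

```text
clock: 32.85
tcp_pos: [0.4676, -0.035, 0.0659]
orientation: [1.76, 2.601, 0.001]
contact_force: [-0.9, 0.7, 6.0]
grip_width: 0.0247
```

```bash
python3 - <<'E'
from h import *
loc(); print(tool()[0]["moment"])
E
```

```text
local [-95.26   0.82  65.94] psi-err 0.2007 F(loc) [-0.8  0.9  6. ] w 0.0247 t 32.85
[0.03753773 0.30540939 0.15566299]
```

Emit:
carry_out(
  series="0 0 -0.1 -0.12 0; 0 0 0 -0.12 0; 0 0 0 -0.12 0; 0 0 0 -0.12 0; 0 0 0 -0.12 0; 0 0 0 -0.12 0; 0 0 0 -0.12 0; 0 0 0 0 0",
)

```text
clock: 33.85
tcp_pos: [0.4675, -0.0352, 0.066]
orientation: [0.548, 3.093, 0.001]
contact_force: [3.3, -0.3, -8.0]
grip_width: 0.0247
```

```bash
python3 - <<'E'
from h import *
loc(); o=tool()[0]; print(o["moment"],o["joints"])
w=eyes.grab_frame("wrist");cv2.imwrite("pics/w25.png",w["color"])
E
```

```text
local [-95.45   0.68  66.04] psi-err 1.0393 F(loc) [ 3.2 -0.9 -8. ] w 0.0247 t 33.85
[ 0.02664399 -0.64001515  0.10247258] [ 0.52785173  0.49931876 -0.70870345  2.13849337  0.51907436  0.67763837
  0.68392979]
```

View pics/w25.png

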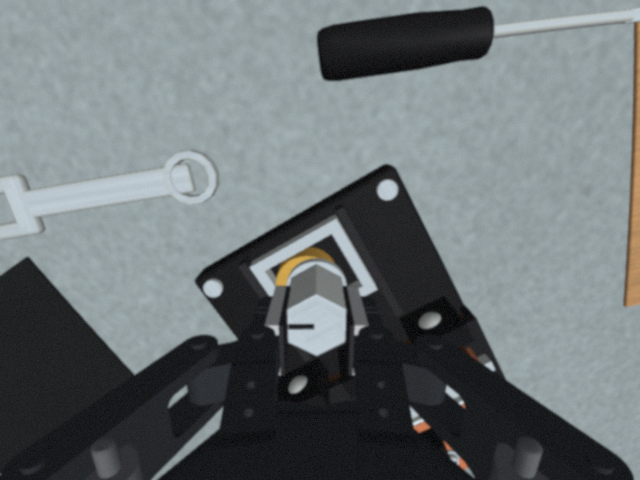

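Emit:
carry_out(
  series="0 0 0 -0.13 0; 0 0 0 -0.13 0; 0 0 0 -0.12 0; 0 0 0 0 0; 0 0 0 0 0",
)

```text
clock: 34.52
tcp_pos: [0.4674, -0.0353, 0.0661]
orientation: [-0.042, 3.141, 0.0]
contact_force: [4.9, -0.5, -14.2]
grip_width: 0.0246
```

```bash
python3 - <<'E'
from h import *
loc(); o=tool()[0]; print(o["moment"],o["joints"])
for n in ("top","scene"):
  w=eyes.grab_frame(n);cv2.imwrite(f"pics/{n}26.png",w["color"])
E
```

```text
local [-95.52   0.61  66.08] psi-err -4.8659 F(loc) [  4.7  -1.3 -14.2] w 0.0246 t 34.525
[-0.02108077 -1.15443299  0.13326396] [ 0.59550347  0.52762673 -0.79640025  2.13462363  0.58635457  0.70814016
  1.00266671]
```

View pics/scene26.png

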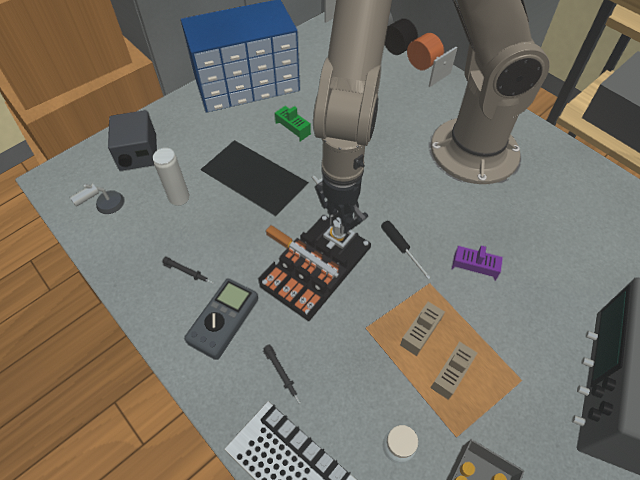

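Emit:
carry_out(
  series="0 0 0 0 0.5; 0 0 0 0 0.5; 0 0 -2 0 0.5; 0 0 -4 0 0.5; 0 0 -4 0.1 0.5; 0 0 0 0.17 0.5; 0 0 0 0.17 0.5; 0 0 0 0.17 0.5",
)

```text
clock: 35.62
tcp_pos: [0.467, -0.0349, 0.1668]
orientation: [0.907, 3.007, -0.001]
contact_force: [0.9, -0.3, -0.4]
grip_width: 0.043
```

```bash
python3 - <<'E'
from h import *
loc(); plan(lw(0.0,-.02,.157),TH+np.pi/2)
E
```

```text
local [-95.83   1.04 166.82] psi-err 0.8042 F(loc) [ 0.8 -0.5 -0.4] w 0.043 t 35.625
[5 rows] t=35.6 F=[ 0.9 -0.3 -0.4] w=0.0430 tcp=[ 0.467  -0.0349  0.1668] yaw=2.555
-1.67 1.03 0.20 0.161 1; -1.49 1.28 0.20 0.161 1; -1.26 1.50 0.20 0.161 1; -1.01 1.69 0.20 0.161 1; -0.72 1.82 0.20 0.161 1
```

Emit:
carry_out(
  series="-1.7 1 0.2 0.161 0.5; -1.5 1.3 0.2 0.161 0.5; -1.3 1.5 0.2 0.161 0.5; -1 1.7 0.2 0.161 0.5; -0.7 1.8 0.2 0.161 0.5; 0 0 0 0 0.5; 0 0 0 0 0.5; 0 0 0 0 0.5",
)

```text
clock: 36.62
tcp_pos: [0.5648, -0.0384, 0.1564]
orientation: [-2.004, -2.419, 0.001]
contact_force: [-0.4, -0.2, 0.7]
grip_width: 0.0425
```

```bash
cat > gap.py <<'E'
from h import *
import sys
n=sys.argv[1]
loc(); w=eyes.grab_frame("wrist"); o=r.get_obs(); cv2.imwrite(f"pics/{n}.png",w["color"])
uv=proj(w,[lw(0,0,.05)],o)[0]; x,y=uv.astype(int); x0,y0=x-90,max(y-70,0); c=w["color"][y0:y+70,x0:x+110]; print(x0,y0)
cv2.imwrite(f"pics/{n}c.png",cv2.resize(c,None,fx=4,fy=4,interpolation=cv2.INTER_CUBIC))
plan(lw(-.003,-.096,.08),TH+np.pi/2)
E
python3 gap.py w27
```

```text
local [ -0.28 -19.97 156.41] psi-err 0.0069 F(loc) [-0.4 -0.1  0.7] w 0.0425 t 36.625
226 145
[2 rows] t=36.7 F=[-0.5 -0.2  0.9] w=0.0427 tcp=[ 0.565  -0.0384  0.1564] yaw=1.758
-3.80 -0.17 3.82 0.003 1; -3.80 -0.16 3.82 0.003 1
```

View pics/w27c.png

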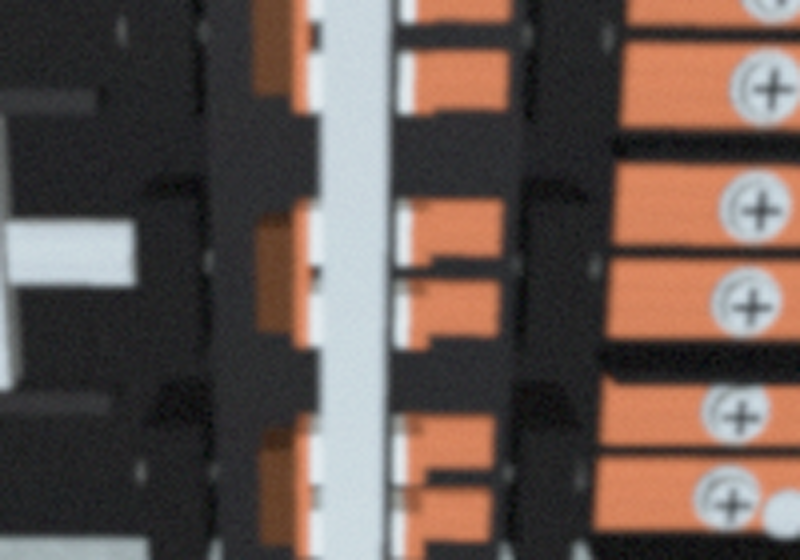

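```bash
python3 - <<'E'
import cv2,numpy as np
a=cv2.imread("pics/w27.png")
# per pixel profile rows
for r0,r1 in [(196,208),(217,231),(250,260)]:
    print(r0,[ (x,a[r0:r1,x].mean(0).astype(int).tolist()) for x in range(298,332)])
E
```

```text
196 [(298, [46, 64, 98]), (299, [62, 86, 137]), (300, [80, 111, 179]), (301, [97, 128, 200]), (302, [132, 153, 209]), (303, [183, 190, 213]), (304, [217, 216, 216]), (305, [226, 223, 215]), (306, [225, 221, 212]), (307, [222, 217, 205]), (308, [221, 215, 202]), (309, [221, 215, 201]), (310, [221, 215, 202]), (311, [221, 214, 201]), (312, [221, 214, 202]), (313, [221, 214, 201]), (314, [221, 214, 202]), (315, [221, 214, 201]), (316, [221, 214, 201]), (317, [221, 215, 201]), (318, [221, 215, 201]), (319, [221, 214, 201]), (320, [220, 213, 200]), (321, [210, 202, 190]), (322, [175, 168, 159]), (323, [122, 118, 111]), (324, [125, 122, 116]), (325, [180, 176, 168]), (326, [215, 212, 205]), (327, [214, 213, 213]), (328, [181, 188, 211]), (329, [128, 149, 205]), (330, [95, 129, 204]), (331, [89, 125, 203])]
217 [(298, [51, 71, 109]), (299, [67, 93, 148]), (300, [84, 118, 189]), (301, [102, 136, 212]), (302, [135, 158, 217]), (303, [185, 193, 218]), (304, [218, 217, 217]), (305, [227, 223, 216]), (306, [226, 222, 212]), (307, [224, 218, 207]), (308, [222, 215, 203]), (309, [221, 216, 203]), 
[... 635 characters left out ...]
 190]), (303, [158, 167, 195]), (304, [196, 196, 198]), (305, [210, 208, 201]), (306, [218, 213, 204]), (307, [221, 215, 203]), (308, [222, 216, 203]), (309, [222, 217, 203]), (310, [223, 216, 204]), (311, [222, 216, 204]), (312, [222, 216, 203]), (313, [222, 216, 203]), (314, [222, 216, 204]), (315, [222, 217, 204]), (316, [222, 216, 204]), (317, [223, 217, 204]), (318, [223, 216, 204]), (319, [221, 215, 202]), (320, [214, 207, 194]), (321, [181, 174, 164]), (322, [128, 124, 117]), (323, [116, 114, 109]), (324, [160, 158, 151]), (325, [193, 192, 187]), (326, [189, 191, 196]), (327, [156, 166, 194]), (328, [110, 132, 189]), (329, [86, 117, 188]), (330, [82, 116, 190]), (331, [85, 120, 196])]
```

```bash
python3 - <<'E'
from h import *
plan(lw(-.0955,0.0006,.10),TH+np.pi/2+.37,n=3)
E
```

```text
[3 rows] t=36.7 F=[-0.5 -0.2  0.9] w=0.0427 tcp=[ 0.565  -0.0384  0.1564] yaw=1.758
0.71 -3.17 1.88 -0.121 1; 1.09 -3.07 1.88 -0.121 1; 1.45 -2.91 1.88 -0.121 1
```

Emit:
carry_out(
  series="0.7 -3.2 0.5 -0.121 0.5; 1.1 -3.1 2 -0.121 0.5; 1.4 -2.9 3.1 -0.121 0.5; 0 0 0 0 0.5; 0 0 0 0 0.5; 0 0 0 0 0.5",
)

```text
clock: 37.42
tcp_pos: [0.4694, -0.0355, 0.1012]
orientation: [1.536, 2.738, 0.002]
contact_force: [0.5, 0.1, 0.4]
grip_width: 0.0429
```

```bash
python3 - <<'E'
from h import *
loc();plan(lw(-.0955,0.0006,.066),TH+np.pi/2+.37)
w=eyes.grab_frame("wrist");cv2.imwrite("pics/w28.png",w["color"])
E
```

```text
local [-9.3610e+01  3.0000e-02  1.0118e+02] psi-err 0.3678 F(loc) [ 0.5 -0.   0.4] w 0.0429 t 37.425
[1 rows] t=37.4 F=[0.5 0.1 0.4] w=0.0429 tcp=[ 0.4694 -0.0355  0.1012] yaw=2.119
0.12 -0.16 3.52 -0.002 1
```

View pics/w28.png

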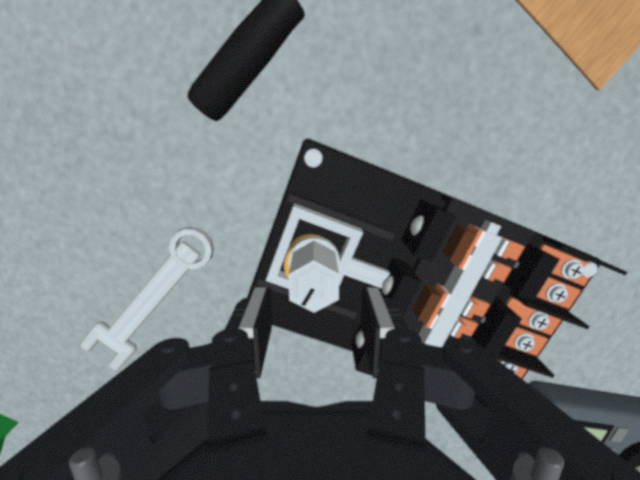

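Flats aligned with the jaws. Descend, grip, turn about 0.24 rad.

Emit:
carry_out(
  series="0.1 -0.2 2 0 0.5; 0 0 1.5 0 0.5; 0 0 0 0 0.5; 0 0 0 0 0; 0 0 0 0 0; 0 0 0 0 0; 0 0 0 0 0",
)

```text
clock: 38.35
tcp_pos: [0.4673, -0.0347, 0.0661]
orientation: [1.534, 2.739, 0.005]
contact_force: [4.7, 4.2, -3.6]
grip_width: 0.0249
```

```bash
python3 - <<'E'
from h import *
loc()
E
```

```text
local [-95.51   1.11  66.09] psi-err 0.3695 F(loc) [ 5.4  3.3 -3.6] w 0.0249 t 38.35
```

Emit:
carry_out(
  series="0 0 0 -0.08 0; 0 0 0 -0.08 0; 0 0 0 -0.08 0; 0 0 0 0 0; 0 0 0 0 0",
)

```text
clock: 38.98
tcp_pos: [0.4672, -0.0349, 0.0661]
orientation: [1.195, 2.903, 0.004]
contact_force: [4.3, 3.6, -2.8]
grip_width: 0.0247
```

```bash
python3 - <<'E'
from h import *
loc()
E
```

```text
local [-95.65   1.03  66.08] psi-err 0.6094 F(loc) [ 4.8  2.8 -2.8] w 0.0247 t 38.975
```

Emit:
carry_out(
  series="0 0 0 0 0.5; 0 0 0 0 0.5; 0 0 -2 0 0.5; 0 0 -4 0 0.5; 0 0 -4 0.1 0.5; 0 0 0 0.17 0.5; 0 0 0 0.17 0.5; 0 0 0 0.17 0.5",
)

```text
clock: 39.98
tcp_pos: [0.4652, -0.0361, 0.1655]
orientation: [2.021, 2.405, -0.001]
contact_force: [-0.1, 0.2, 0.4]
grip_width: 0.0428
```

```bash
python3 - <<'E'
from h import *
loc(); plan(lw(0.0,-.02,.157),TH+np.pi/2)
E
```

```text
local [-9.7890e+01  1.3000e-01  1.6549e+02] psi-err -0.0077 F(loc) [-0.1  0.2  0.4] w 0.0428 t 39.975
[2 rows] t=40.0 F=[-0.1  0.2  0.4] w=0.0428 tcp=[ 0.4652 -0.0361  0.1655] yaw=1.744
-0.97 4.90 0.42 -0.004 1; -0.99 4.90 0.42 -0.004 1
```

Emit:
carry_out(
  series="-1 4.9 0.4 -0.004 0.5; -1 4.9 0.4 -0.004 0.5; 0 0 0 0 0.5; 0 0 0 0 0.5; 0 0 0 0 0.5",
)

```text
clock: 40.6
tcp_pos: [0.5643, -0.038, 0.1573]
orientation: [-2.004, -2.419, 0.002]
contact_force: [0.3, 0.7, 0.1]
grip_width: 0.0425
```

```bash
python3 gap.py w29; python3 - <<'E'
import cv2,numpy as np
a=cv2.imread("pics/w29.png")
for r0,r1 in [(196,208),(217,231),(250,260)]:
    print(r0,[ (x,int(a[r0:r1,x].mean(0)[0])) for x in range(300,332)])
E
```

```text
local [ -0.68 -19.45 157.33] psi-err 0.0067 F(loc) [0.5 0.6 0.1] w 0.0425 t 40.6
226 145
[2 rows] t=40.6 F=[-0.1 -0.  -0.1] w=0.0427 tcp=[ 0.5645 -0.038   0.1575] yaw=1.758
-3.82 -0.15 3.87 0.003 1; -3.82 -0.14 3.87 0.003 1
196 [(300, 45), (301, 56), (302, 73), (303, 89), (304, 120), (305, 173), (306, 213), (307, 224), (308, 224), (309, 222), (310, 221), (311, 220), (312, 221), (313, 221), (314, 221), (315, 220), (316, 221), (317, 221), (318, 220), (319, 221), (320, 221), (321, 220), (322, 220), (323, 212), (324, 189), (325, 179), (326, 203), (327, 213), (328, 197), (329, 151), (330, 107), (331, 89)]
217 [(300, 48), (301, 61), (302, 80), (303, 95), (304, 126), (305, 177), (306, 215), (307, 225), (308, 226), (309, 223), (310, 222), (311, 221), (312, 221), (313, 221), (314, 221), (315, 221), (316, 221), (317, 221), (318, 221), (319, 221), (320, 221), (321, 221), (322, 218), (323, 202), (324, 180), (325, 188), (326, 214), (327, 217), (328, 188), (329, 133), (330, 95), (331, 88)]
250 [(300, 35), (301, 47), (302, 63), (303, 79), (304, 108), (305, 156), (306, 194), (307, 209), (308, 217), (309, 220), (310, 222), (311, 222), (312, 221), (313, 222), (314, 222), (315, 222), (316, 222), (317, 222), (318, 222), (319, 222), (320, 222), (321, 221), (322, 214), (323, 190), (324, 170), (325, 182), (326, 193), (327, 176), (328, 129), (329, 92), (330, 80), (331, 82)]
```

View pics/w29c.png

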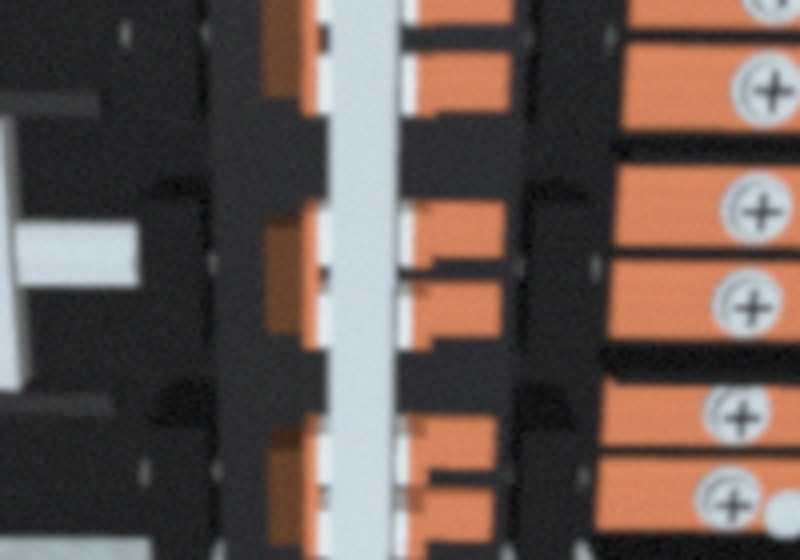

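```bash
python3 - <<'E'
from h import *
plan(lw(-.0012,-.095,.12),TH+np.pi/2)
E
```

```text
[2 rows] t=40.6 F=[-0.1 -0.  -0.1] w=0.0427 tcp=[ 0.5645 -0.038   0.1575] yaw=1.758
-3.77 -0.06 1.87 0.003 1; -3.77 -0.05 1.87 0.003 1
```

Emit:
carry_out(
  series="-3.8 0 1.9 0.003 0.5; -3.8 -0.1 1.9 0.003 0.5; 0 0 0 0 0.5; 0 0 0 0 0.5; 0 0 0 0 0.5",
)

```text
clock: 41.28
tcp_pos: [0.5788, -0.1113, 0.1201]
orientation: [2.009, 2.415, 0.001]
contact_force: [0.3, -0.0, -0.8]
grip_width: 0.0426
```

```bash
python3 - <<'E'
from h import *
loc(); o,R,p=tool(); w=eyes.grab_frame("wrist"); cv2.imwrite("pics/w30.png",w["color"])
E
```

```text
local [  0.38 -94.15 120.06] psi-err 0.0024 F(loc) [ 0.3 -0.1 -0.8] w 0.0426 t 41.275
```

View pics/w30.png

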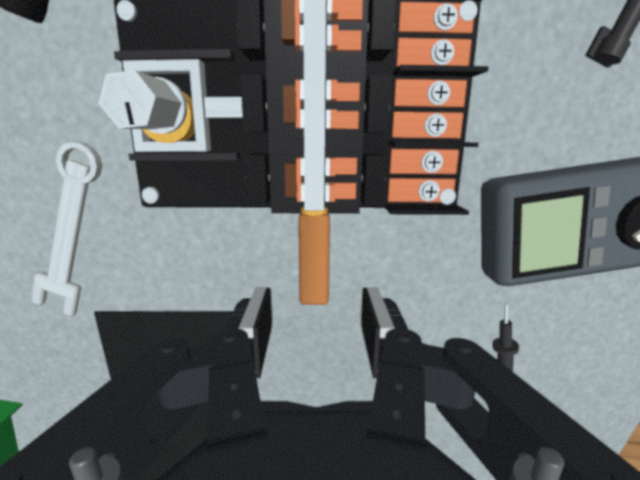

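Emit:
carry_out(
  series="0 -0.1 3 0 0.5; 0 0 3 0 0.5; 0 0 1.2 0 0.5; 0 0 0 0 0.5; 0 0 0 0 0.5",
  grip_force=60,
)

```text
clock: 41.95
tcp_pos: [0.5786, -0.1126, 0.0485]
orientation: [2.01, 2.412, 0.002]
contact_force: [0.7, 0.1, 0.7]
grip_width: 0.0428
```

```bash
python3 -c "
from h import *
loc()"
```

```text
local [-7.000e-02 -9.547e+01  4.848e+01] psi-err 0.0008 F(loc) [ 0.7 -0.   0.7] w 0.0428 t 41.95
```

Emit:
carry_out(
  series="0 0 0 0 0; 0 0 0 0 0; 0 0 0 0 0; 0 0 0 0 0",
)

```text
clock: 42.45
tcp_pos: [0.5784, -0.1129, 0.0484]
orientation: [2.011, 2.412, 0.001]
contact_force: [-1.5, -0.7, 5.8]
grip_width: 0.0187
```

```bash
python3 -c "
from h import *
loc()"
```

```text
local [ -0.3  -95.74  48.37] psi-err 0.0004 F(loc) [-1.6 -0.4  5.8] w 0.0187 t 42.45
```

Emit:
carry_out(
  series="0 0 -0.1 0 0; 0 0 0 0 0; -0.3 0 0 0 0; -0.3 0 0 0 0; -0.3 0 0 0 0",
)

```text
clock: 43.08
tcp_pos: [0.5793, -0.1219, 0.0481]
orientation: [-2.012, -2.413, -0.0]
contact_force: [1.1, 1.7, -0.5]
grip_width: 0.0187
```

```bash
python3 -c "
from h import *
loc()"
```

```text
local [  -1.04 -104.68   48.12] psi-err 0.0001 F(loc) [ 1.4  1.4 -0.5] w 0.0187 t 43.075
```

Emit:
carry_out(
  series="-0.3 0 0 0 0; -0.3 0 0 0 0; -0.3 0 0 0 0",
)

```text
clock: 43.45
tcp_pos: [0.5809, -0.1308, 0.0483]
orientation: [-2.012, -2.413, 0.0]
contact_force: [0.9, 2.0, -0.9]
grip_width: 0.0185
```

```bash
python3 -c "
from h import *
loc()"
```

```text
local [  -1.06 -113.73   48.25] psi-err 0.0005 F(loc) [ 1.3  1.8 -0.9] w 0.0185 t 43.45
```

Emit:
carry_out(
  series="0 0 0 0 0; 0 0 0 0 0",
)

```text
clock: 43.7
tcp_pos: [0.581, -0.1313, 0.0484]
orientation: [2.012, 2.412, -0.001]
contact_force: [1.2, -0.4, -1.1]
grip_width: 0.0181
```

```bash
python3 -c "
from h import *
loc()"
```

```text
local [  -1.08 -114.26   48.37] psi-err 0.0 F(loc) [ 1.1 -0.6 -1.1] w 0.0181 t 43.7
```

Emit:
carry_out(
  series="-0.4 0 0 0 0; -0.4 0 0 0 0; -0.4 0 0 0 0; -0.4 0 0 0 0",
)

```text
clock: 44.2
tcp_pos: [0.5838, -0.1465, 0.0483]
orientation: [-2.011, -2.413, -0.0]
contact_force: [1.2, 1.3, -1.5]
grip_width: 0.0187
```

Emit:
carry_out(
  series="-0.4 0 0 0 0; -0.4 0 0 0 0; -0.4 0 0 0 0; -0.4 0 0 0 0",
)

```text
clock: 44.7
tcp_pos: [0.5866, -0.1623, 0.0483]
orientation: [-2.012, -2.413, 0.0]
contact_force: [0.4, 1.4, -1.3]
grip_width: 0.0183
```

```bash
python3 -c "
from h import *
loc()"
```

```text
local [  -1.05 -145.82   48.3 ] psi-err 0.0005 F(loc) [ 0.6  1.3 -1.3] w 0.0183 t 44.7
```

Emit:
carry_out(
  series="-1 0 0 0 0; -1 0 0 0 0; -1 0 0 0 0; -1 0 0 0 0; -1 0 0 0 0; -1 0 0 0 0; -1 0 0 0 0",
)

```text
clock: 45.58
tcp_pos: [0.5991, -0.2317, 0.0482]
orientation: [-2.011, -2.413, 0.001]
contact_force: [-0.3, 0.5, -0.2]
grip_width: 0.0185
```

Emit:
carry_out(
  series="-2 0 0 0 0; -2 0 0 0 0; 0 0 -2 0 0; 0 0 -2 0 0; 0 0 0 0 0; 0 0 0 0 0",
)

```text
clock: 46.32
tcp_pos: [0.6064, -0.2696, 0.0886]
orientation: [2.01, 2.414, 0.0]
contact_force: [0.1, 0.1, -3.1]
grip_width: 0.0186
```

```bash
python3 - <<'E'
from h import *
loc()
w=eyes.grab_frame("wrist"); cv2.imwrite("pics/w31.png",w["color"])
s=eyes.grab_frame("scene"); cv2.imwrite("pics/s31.png",s["color"])
o,R,p=tool()
plan([.4866,-.3955,.09],1.74)
E
```

```text
local [  -0.87 -254.88   88.61] psi-err 0.0015 F(loc) [ 0.1  0.1 -3.1] w 0.0186 t 46.325
[3 rows] t=46.4 F=[-0.6 -0.4 -2.4] w=0.0188 tcp=[ 0.6059 -0.2698  0.0878] yaw=1.752
-3.40 -4.67 -0.07 0.004 1; -3.42 -4.65 -0.07 0.004 1; -3.44 -4.64 -0.07 0.004 1
```

View pics/w31.png

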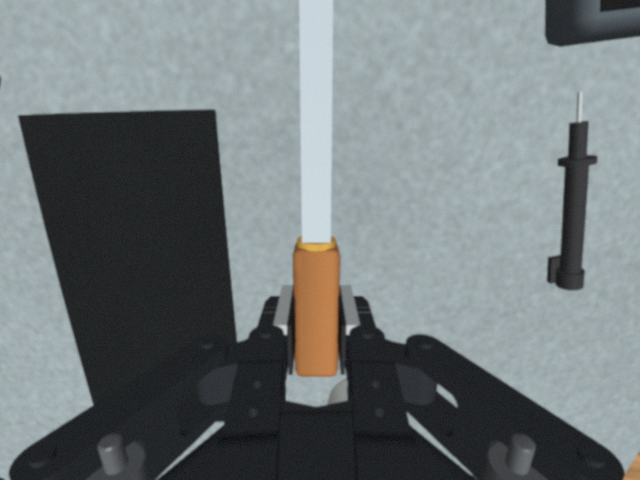

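View pics/s31.png

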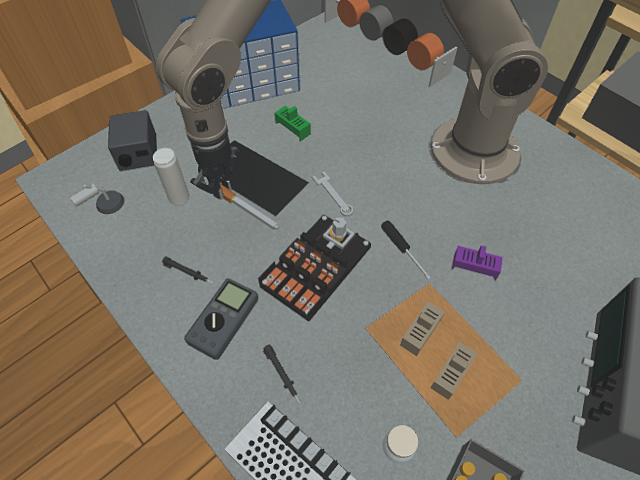

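Emit:
carry_out(
  series="-3.4 -4.7 0 0.004 0; -3.4 -4.7 0 0.004 0; -3.4 -4.6 0 0.004 0; 0 0 0 0 0; 0 0 2.5 0 0; 0 0 2.5 0 0; 0 0 1 0 0; 0 0 0 0 0",
)

```text
clock: 47.42
tcp_pos: [0.4865, -0.3945, 0.0276]
orientation: [-2.024, -2.4, -0.0]
contact_force: [-0.3, 0.5, -2.3]
grip_width: 0.0185
```

```bash
python3 - <<'E'
from h import *
w=eyes.grab_frame("wrist"); cv2.imwrite("pics/w32.png",w["color"])
plan([.4866,-.3955,.02],1.74)
E
```

```text
[1 rows] t=47.5 F=[ 0.7 -0.  -2. ] w=0.0181 tcp=[ 0.4871 -0.3949  0.0285] yaw=1.740
-0.05 -0.06 0.85 0.000 1
```

View pics/w32.png

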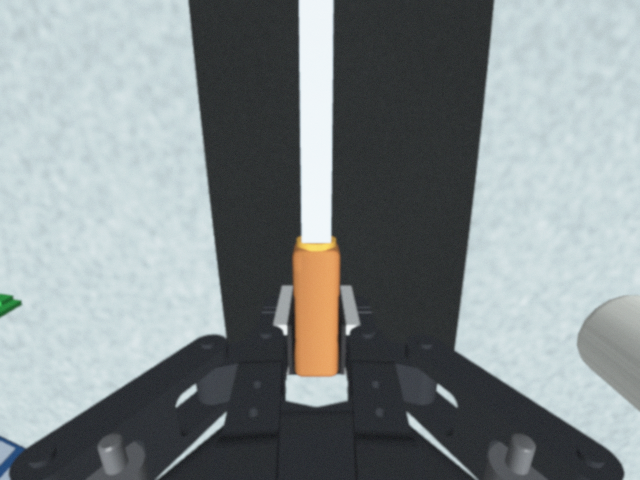

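Emit:
carry_out(
  series="1 0 0 0 0; 0 0 0.5 0 0; 0 0 0.2 0 0; 0 0 0.1 0 0; 0 0 0.1 0 0; 0 0 0 0 0",
)

```text
clock: 48.22
tcp_pos: [0.4849, -0.3855, 0.0192]
orientation: [-2.026, -2.401, 0.0]
contact_force: [0.1, 0.1, -2.1]
grip_width: 0.0188
```

Emit:
carry_out(
  series="0 0 0.1 0 0; 0 0 0.1 0 0; 0 0 0 0 0",
)

```text
clock: 48.6
tcp_pos: [0.4848, -0.3854, 0.0172]
orientation: [-2.026, -2.401, -0.0]
contact_force: [-0.3, -0.2, -2.2]
grip_width: 0.0187
```

Emit:
carry_out(
  series="0 0 0.1 0 0; 0 0 0 0 0",
)

```text
clock: 48.85
tcp_pos: [0.4849, -0.3854, 0.0162]
orientation: [-2.026, -2.401, 0.0]
contact_force: [-0.1, 0.5, -2.8]
grip_width: 0.0187
```

Emit:
carry_out(
  series="0 0 0.1 0 0; 0 0 0 0 0",
)

```text
clock: 49.1
tcp_pos: [0.485, -0.3855, 0.0155]
orientation: [2.026, 2.401, -0.0]
contact_force: [-0.2, -0.4, 0.7]
grip_width: 0.0189
```

Emit:
carry_out(
  series="0 0 0.1 0 0; 0 0 0 0 0",
)

```text
clock: 49.35
tcp_pos: [0.4851, -0.3856, 0.0153]
orientation: [2.026, 2.401, -0.001]
contact_force: [-3.4, 0.8, 8.2]
grip_width: 0.0185
```

Touching. Release and rise.

Emit:
carry_out(
  series="0 0 0 0 0.5; 0 0 0 0 0.5; 0 0 0 0 0.5; 0 0 -3 0 0.5; 0 0 -5 0 0.5; 0 0 -5 0 0.5; 0 0 0 0 0.5; 0 0 0 0 0.5",
)

```text
clock: 50.35
tcp_pos: [0.4844, -0.3854, 0.1438]
orientation: [-2.026, -2.4, 0.001]
contact_force: [-0.8, 0.1, -0.6]
grip_width: 0.0433
```

```bash
python3 - <<'E'
from h import *
w=eyes.grab_frame("wrist"); cv2.imwrite("pics/w33.png",w["color"])
plan([.5645,-.038,.157],TH+np.pi/2)
E
```

```text
[6 rows] t=50.4 F=[ 0.4  0.7 -0.2] w=0.0430 tcp=[ 0.484  -0.3851  0.1431] yaw=1.740
5.48 2.29 -0.23 -0.002 1; 5.47 2.31 -0.23 -0.002 1; 5.47 2.32 -0.23 -0.002 1; 5.46 2.33 -0.23 -0.002 1; 5.46 2.34 -0.23 -0.002 1; 5.46 2.35 -0.23 -0.002 1
```

View pics/w33.png

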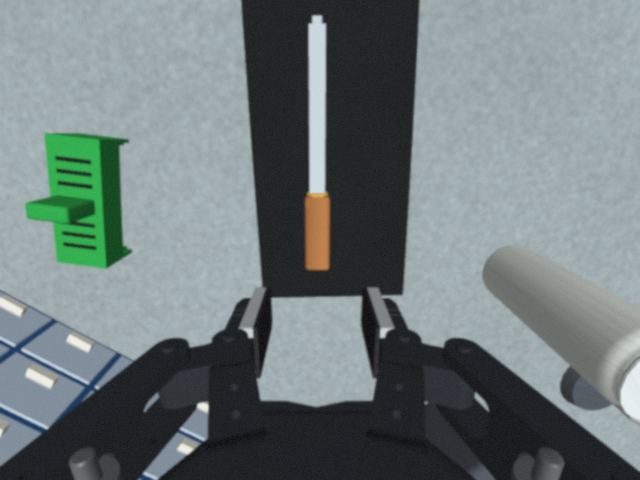

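Gauge is on the mat. Now check the bare gap from above.

Emit:
carry_out(
  series="5.5 2.3 -0.3 -0.002 0.5; 5.5 2.3 -0.3 -0.002 0.5; 5.5 2.3 -0.2 -0.002 0.5; 5.5 2.3 -0.2 -0.002 0.5; 5.4 2.4 -0.2 -0.002 0.5; 5.4 2.4 -0.2 -0.002 0.5; 0 0 0 0 0.5; 0 0 0 0 0.5",
)

```text
clock: 51.4
tcp_pos: [0.5651, -0.0384, 0.1569]
orientation: [-2.01, -2.412, 0.003]
contact_force: [0.4, -0.1, 0.3]
grip_width: 0.0426
```

```bash
python3 gap.py w34; python3 - <<'E'
import cv2,numpy as np
for f in ("w34","w9"):
  a=cv2.imread(f"pics/{f}.png").astype(int)
  for r0,r1 in [(196,207),(218,231),(253,262)]:
    print(f,r0,[ (x,int(a[r0:r1,x].mean(0)[0])) for x in range(296,332)])
E
```

```text
local [ 2.0000e-02 -2.0070e+01  1.5685e+02] psi-err 0.0011 F(loc) [ 0.4 -0.1  0.3] w 0.0426 t 51.4
226 143
[2 rows] t=51.5 F=[-0.2  0.  -0. ] w=0.0426 tcp=[ 0.5651 -0.0395  0.157 ] yaw=1.750
-3.75 -0.14 3.85 -0.000 1; -3.74 -0.14 3.85 -0.000 1
w34 196 [(296, 41), (297, 42), (298, 41), (299, 42), (300, 53), (301, 71), (302, 89), (303, 115), (304, 163), (305, 208), (306, 220), (307, 202), (308, 144), (309, 84), (310, 54), (311, 48), (312, 48), (313, 48), (314, 48), (315, 49), (316, 49), (317, 48), (318, 49), (319, 48), (320, 48), (321, 49), (322, 53), (323, 84), (324, 141), (325, 198), (326, 219), (327, 208), (328, 161), (329, 115), (330, 94), (331, 91)]
w34 218 [(296, 46), (297, 46), (298, 45), (299, 48), (300, 55), (301, 76), (302, 91), (303, 114), (304, 153), (305, 202), (306, 222), (307, 209), (308, 153), (309, 91), (310, 55), (311, 49), (312, 49), (313, 49), (314, 49), (315, 49), (316, 48), (317, 49), (318, 48), (319, 48), (320, 48), (321, 49), (322, 58), (323, 97), (324, 161), (325, 213), (326, 225), (327, 208), (328, 154), (329, 109), (330, 96), (331, 93)]
w34 253 [(296, 36), (2
[... 941 characters left out ...]
48), (307, 48), (308, 48), (309, 49), (310, 48), (311, 48), (312, 49), (313, 49), (314, 48), (315, 47), (316, 48), (317, 49), (318, 47), (319, 48), (320, 48), (321, 48), (322, 52), (323, 77), (324, 129), (325, 181), (326, 202), (327, 193), (328, 153), (329, 108), (330, 88), (331, 86)]
w9 253 [(296, 81), (297, 111), (298, 158), (299, 194), (300, 197), (301, 166), (302, 112), (303, 66), (304, 48), (305, 47), (306, 47), (307, 46), (308, 47), (309, 46), (310, 47), (311, 48), (312, 45), (313, 47), (314, 47), (315, 47), (316, 48), (317, 47), (318, 46), (319, 47), (320, 48), (321, 47), (322, 58), (323, 98), (324, 156), (325, 195), (326, 199), (327, 172), (328, 122), (329, 88), (330, 83), (331, 85)]
```

View pics/w34c.png

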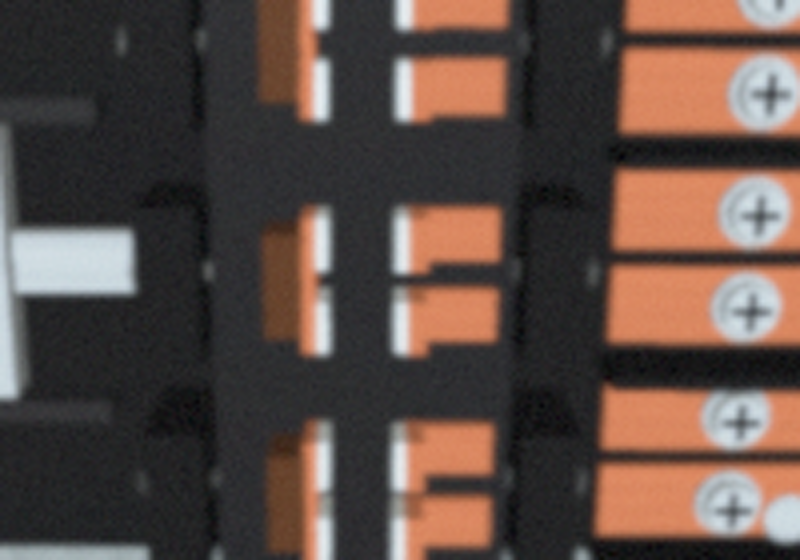

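```bash
cat > g2.py <<'E'
from h import *
import sys
w=eyes.grab_frame("wrist"); o=r.get_obs(); a=w["color"].astype(float)[...,0]
def cross(p,xs,lev,up):
    for i in range(len(p)-1):
        if (p[i]<lev<=p[i+1]) if up else (p[i]>lev>=p[i+1]): return xs[i]+(lev-p[i])/(p[i+1]-p[i])
for y in (.052,.035,.008,-.008,-.036,-.052):
    u,v=proj(w,[lw(-.002,y,.05)],o)[0]; v=int(round(v)); u=int(round(u)); p=a[v-2:v+3].mean(0)
    L=p[u-16:u+1][::-1]; R=p[u:u+16]; d=p[u-2:u+3].mean()
    xl=cross(L,np.arange(u,u-17,-1),(d+L.max())/2,True); xr=cross(R,np.arange(u,u+16),(d+R.max())/2,True)
    if xl is None or xr is None: print(y,"none"); continue
    P=onz(w,[[xl,v],[xr,v]],.05,o); print(y,round(xl,2),round(xr,2),"gap",round((P[1]-P[0])@ex*1000,2),"x",np.round((P-C)@ex*1000,2))
E
python3 g2.py
```

```text
0.052 308.05 324.51 gap 11.54 x [-5.66  5.89]
0.035 309.88 324.36 gap 10.37 x [-4.51  5.86]
0.008 309.59 323.96 gap 10.62 x [-4.93  5.69]
-0.008 309.51 323.82 gap 10.79 x [-5.13  5.66]
-0.036 309.25 323.39 gap 11.02 x [-5.56  5.46]
-0.052 309.06 323.31 gap 11.31 x [-5.85  5.46]
```

```bash
sed -i 's#return xs\[i\]+(lev-p\[i\])/(p\[i+1\]-p\[i\])#return xs[i]+(xs[1]-xs[0])*(lev-p[i])/(p[i+1]-p[i])#' g2.py; python3 g2.py
```

```text
0.052 307.74 324.36 gap 11.67 x [-5.68  5.99]
0.035 307.93 324.18 gap 11.64 x [-5.71  5.93]
0.008 308.17 323.83 gap 11.59 x [-5.8   5.79]
-0.008 308.46 323.64 gap 11.45 x [-5.74  5.71]
-0.036 308.72 323.39 gap 11.44 x [-5.81  5.63]
-0.052 308.92 323.31 gap 11.44 x [-5.81  5.63]
```

```bash
python3 - <<'E'
from h import *
plan([.52,.3404,.165],1.753)
E
```

```text
[7 rows] t=51.5 F=[ 0.2 -0.6  0.7] w=0.0430 tcp=[ 0.5654 -0.0401  0.1575] yaw=1.749
5.46 0.33 -0.11 -0.001 1; 5.46 0.33 -0.11 -0.001 1; 5.46 0.33 -0.11 -0.001 1; 5.46 0.34 -0.11 -0.001 1; 5.46 0.34 -0.11 -0.001 1; 5.46 0.34 -0.11 -0.001 1; 5.46 0.34 -0.11 -0.001 1
```

Emit:
carry_out(
  series="5.4 0.3 -0.3 -0.001 0.4; 5.5 0.3 -0.3 -0.001 0.4; 5.5 0.3 -0.2 -0.001 0.4; 5.5 0.3 0 -0.001 0.4; 5.5 0.4 0 0 0.4; 5.4 0.4 0 0 0.4; 5.4 0.4 0 0 0.4; 0 0 0 0 0.4",
)

```text
clock: 52.55
tcp_pos: [0.5181, 0.3463, 0.1665]
orientation: [-1.998, -2.42, -0.003]
contact_force: [0.0, 0.7, 0.3]
grip_width: 0.0341
```

Emit:
carry_out(
  series="0 0 0 0 0.4; 0 0 0 0 0.4",
)

```text
clock: 52.8
tcp_pos: [0.521, 0.3393, 0.1659]
orientation: [2.01, 2.413, -0.002]
contact_force: [0.9, -0.4, 0.1]
grip_width: 0.0337
```

```bash
python3 - <<'E'
from h import *
w=eyes.grab_frame("wrist"); cv2.imwrite("pics/w35.png",w["color"])
plan([.5200,.3404,.0546],1.753)
E
```

```text
[2 rows] t=52.9 F=[ 0.2 -0.1  0.2] w=0.0341 tcp=[0.5209 0.3395 0.1661] yaw=1.753
0.05 -0.04 5.57 -0.000 1; 0.05 -0.04 5.57 -0.000 1
```

View pics/w35.png

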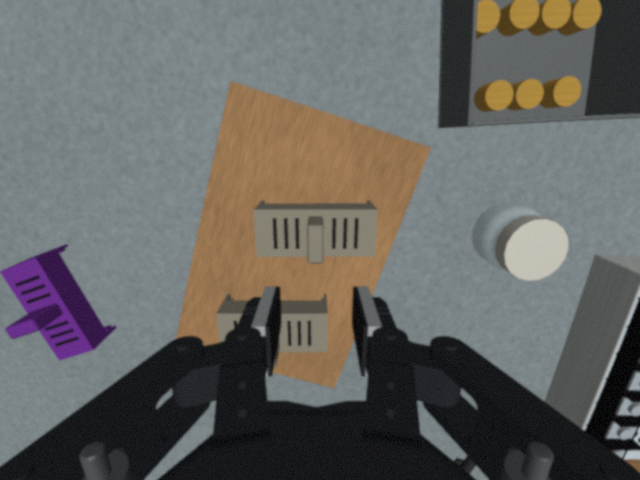

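Emit:
carry_out(
  series="0.1 -0.1 5 0 0.4; 0 0 4 0 0.4; 0 0 2.1 0 0.4; 0 0 0 0 0.4; 0 0 0 0 0.4; 0 0 0 0 0; 0 0 0 0 0; 0 0 0 0 0",
  grip_force=60,
)

```text
clock: 53.85
tcp_pos: [0.5197, 0.3434, 0.057]
orientation: [2.006, 2.416, 0.004]
contact_force: [0.5, -0.5, 6.8]
grip_width: 0.0108
```

```bash
python3 - <<'E'
from h import *
w=eyes.grab_frame("wrist"); cv2.imwrite("pics/w36.png",w["color"])
plan([.5200,.3404,.0546],1.753)
E
```

```text
[1 rows] t=53.9 F=[-0.1 -0.3  6.7] w=0.0107 tcp=[0.5196 0.3435 0.057 ] yaw=1.756
-0.31 -0.02 0.24 0.003 1
```

View pics/w36.png

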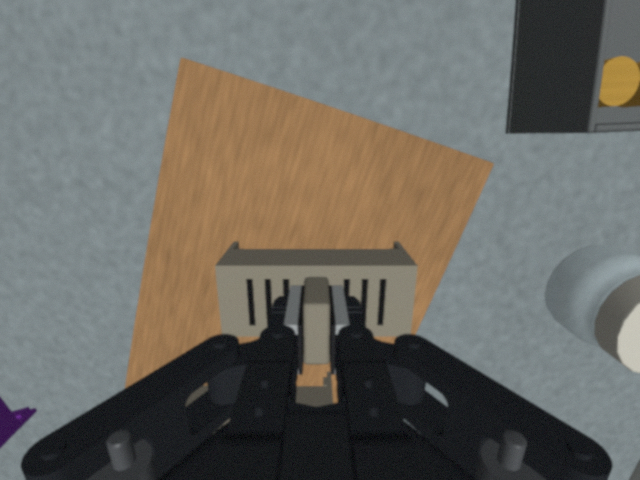

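Emit:
carry_out(
  series="0 0 -2 0 0; 0 0 -4 0 0; 0 0 -5 0 0; 0 0 0 0 0; 0 0 0 0 0",
)

```text
clock: 54.52
tcp_pos: [0.5186, 0.3422, 0.1658]
orientation: [2.007, 2.417, 0.0]
contact_force: [1.0, 0.1, -0.9]
grip_width: 0.0109
```

```bash
python3 - <<'E'
from h import *
w=eyes.grab_frame("wrist"); cv2.imwrite("pics/w37.png",w["color"])
a=cv2.imread("pics/w3.png"); b=w["color"]; 
A=a[230:370,205:430];B=b[230:370,205:430]
cv2.imwrite("pics/cmp.png",cv2.resize(np.vstack([A,B]),None,fx=2.1,fy=2.1))
plan(lw(-.0007,.0475,.17),1.754)
E
```

```text
[6 rows] t=54.6 F=[ 0.3 -0.3 -0.3] w=0.0107 tcp=[0.5183 0.3419 0.1648] yaw=1.756
-5.25 -0.40 -0.09 0.000 1; -5.25 -0.40 -0.09 0.000 1; -5.25 -0.40 -0.09 0.000 1; -5.25 -0.40 -0.09 0.000 1; -5.25 -0.40 -0.09 0.000 1; -5.25 -0.40 -0.09 0.000 1
```

View pics/cmp.png

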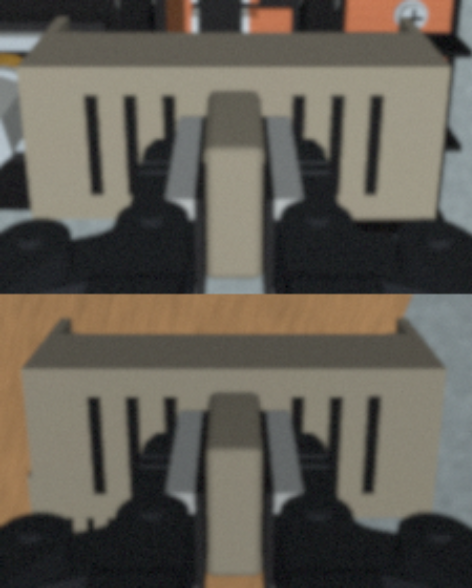

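Emit:
carry_out(
  series="-3 -0.4 -0.2 0 0; -5.5 -0.4 -0.2 0 0; -5.6 -0.4 0 0 0; -5.6 -0.4 0 0 0; -5.6 -0.4 0 0 0; -5.6 -0.4 0 0 0; -0.6 0 0 0 0; 0 0 0 0 0",
)

```text
clock: 55.58
tcp_pos: [0.5524, 0.0284, 0.1684]
orientation: [-2.007, -2.415, 0.001]
contact_force: [-0.3, 0.6, -1.5]
grip_width: 0.0108
```

Emit:
carry_out(
  series="0 0 0 0 0; 0 0 0 0 0",
)

```text
clock: 55.82
tcp_pos: [0.5528, 0.0304, 0.1692]
orientation: [-2.003, -2.42, -0.0]
contact_force: [0.7, 0.1, -0.5]
grip_width: 0.0107
```

```bash
python3 - <<'E'
from h import *
loc(); w=eyes.grab_frame("wrist"); cv2.imwrite("pics/w38.png",w["color"])
plan(lw(-.0007,.047,.14),1.754)
E
```

```text
local [  0.23  49.85 169.24] psi-err 0.0073 F(loc) [ 0.7 -0.  -0.5] w 0.0107 t 55.825
[1 rows] t=55.9 F=[-0.2 -0.1 -1.2] w=0.0111 tcp=[0.5529 0.0301 0.1693] yaw=1.758
-0.25 -0.10 2.93 0.004 1
```

View pics/w38.png

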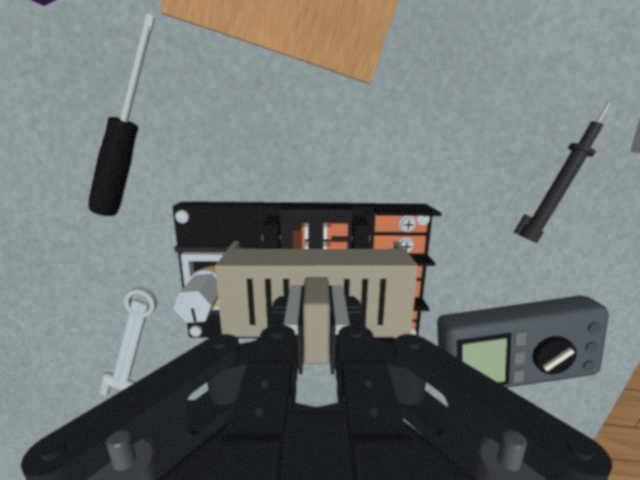

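Emit:
carry_out(
  series="-0.3 -0.1 2.5 0.004 0; 0 0 3.2 0 0; 0 0 0 0 0; 0 0 0 0 0; 0 0 0 0 0",
)

```text
clock: 56.5
tcp_pos: [0.5536, 0.0259, 0.1137]
orientation: [2.01, 2.412, 0.003]
contact_force: [0.9, -0.4, -0.2]
grip_width: 0.0109
```

```bash
python3 - <<'E'
from h import *
loc(); w=eyes.grab_frame("wrist"); cv2.imwrite("pics/w39.png",w["color"])
s=eyes.grab_frame("scene"); c=s["color"][190:310,240:400];cv2.imwrite("pics/s39.png",cv2.resize(c,None,fx=5,fy=5,interpolation=cv2.INTER_CUBIC))
plan(lw(-.0007,.047,.0765),1.754)
E
```

```text
local [  0.22  45.26 113.7 ] psi-err 0.0008 F(loc) [ 0.8 -0.5 -0.2] w 0.0109 t 56.5
[1 rows] t=56.6 F=[-0.6  0.8 -1. ] w=0.0109 tcp=[0.5533 0.0256 0.1134] yaw=1.752
0.19 -0.06 3.69 -0.002 1
```

View pics/s39.png

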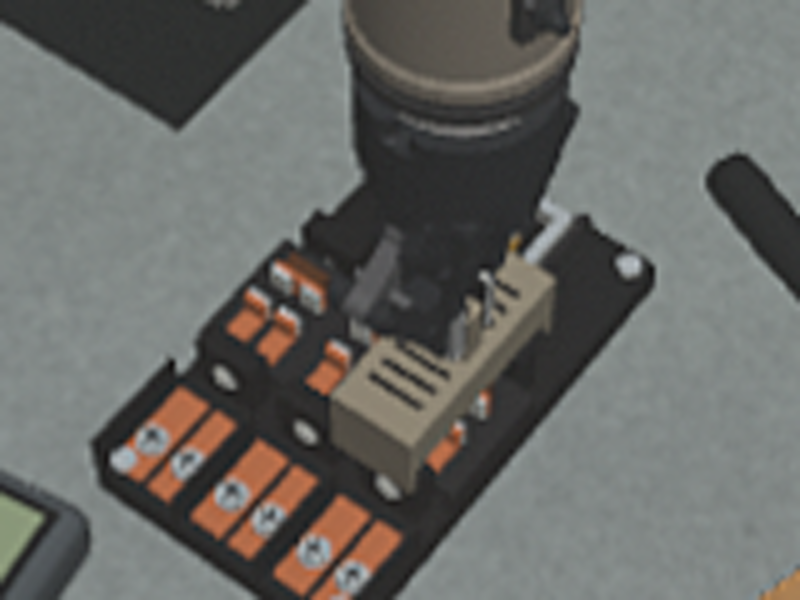

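View pics/w39.png

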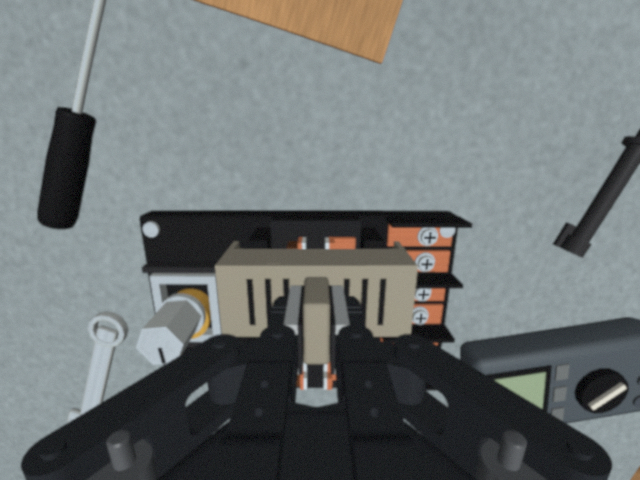

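Emit:
carry_out(
  series="0.2 -0.1 0 -0.002 0; 0 0 0 0 0; 0 0 0.4 0 0; 0 0 0.4 0 0; 0 0 0.4 0 0; 0 0 0 0 0",
)

```text
clock: 57.35
tcp_pos: [0.5514, 0.0273, 0.0999]
orientation: [-2.009, -2.415, -0.0]
contact_force: [1.4, 0.4, -2.0]
grip_width: 0.0106
```

```bash
python3 -c "
from h import *
loc()"
```

```text
local [-1.63 47.06 99.95] psi-err 0.0025 F(loc) [ 1.5  0.1 -2. ] w 0.0106 t 57.35
```

Emit:
carry_out(
  series="0 0.1 0.3 0 0; 0 0 0.3 0 0; 0 0 0 0 0",
)

```text
clock: 57.72
tcp_pos: [0.5525, 0.0275, 0.0943]
orientation: [2.009, 2.415, 0.001]
contact_force: [0.4, 0.1, 0.3]
grip_width: 0.0105
```

```bash
python3 -c "
from h import *
loc()"
```

```text
local [-0.52 47.05 94.28] psi-err 0.0025 F(loc) [0.4 0.1 0.3] w 0.0105 t 57.725
```

Emit:
carry_out(
  series="0 0 0.4 0 0; 0 0 0.4 0 0; 0 0 0 0 0",
)

```text
clock: 58.1
tcp_pos: [0.5523, 0.0275, 0.086]
orientation: [-2.009, -2.415, -0.0]
contact_force: [2.1, 0.1, -4.4]
grip_width: 0.0109
```

```bash
python3 -c "
from h import *
loc()"
```

```text
local [-0.74 47.08 86.01] psi-err 0.0026 F(loc) [ 2.1 -0.2 -4.4] w 0.0109 t 58.1
```

Emit:
carry_out(
  series="0 0 0.4 0 0; 0 0 0.3 0 0; 0 0 0 0 0",
)

```text
clock: 58.48
tcp_pos: [0.5522, 0.0274, 0.0785]
orientation: [-2.009, -2.415, -0.0]
contact_force: [4.5, 0.4, -7.6]
grip_width: 0.0107
```

Emit:
carry_out(
  series="0 0 0.2 0 0; 0 0 0.2 0 0; 0 0 0 0 0",
)

```text
clock: 58.85
tcp_pos: [0.5523, 0.0274, 0.076]
orientation: [2.009, 2.415, -0.001]
contact_force: [0.5, 0.3, 4.6]
grip_width: 0.0109
```

```bash
python3 -c "
from h import *
loc()"
```

```text
local [-0.77 47.   75.97] psi-err 0.0024 F(loc) [0.6 0.2 4.6] w 0.0109 t 58.85
```

Emit:
carry_out(
  series="0 0 0.1 0 0; 0 0 0.1 0 0; 0 0 0 0 0",
)

```text
clock: 59.22
tcp_pos: [0.5524, 0.0274, 0.0759]
orientation: [2.008, 2.414, -0.002]
contact_force: [-7.9, -1.3, 25.6]
grip_width: 0.0107
```

Hard stop: home. Release and go for the middle cover.

Emit:
carry_out(
  series="0 0 -0.2 0 0; 0 0 0 0 0.4; 0 0 0 0 0.4; 0 0 0 0 0.4; 0 0 -3 0 0.4; 0 0 -5 0 0.4; 0 0 0 0 0.4; 0 0 0 0 0.4",
)

```text
clock: 60.22
tcp_pos: [0.5519, 0.0271, 0.1549]
orientation: [-2.009, -2.415, 0.001]
contact_force: [-0.1, -0.6, -1.4]
grip_width: 0.0341
```

```bash
python3 - <<'E'
from h import *
loc(); w=eyes.grab_frame("wrist"); cv2.imwrite("pics/w40.png",w["color"])
plan([.4989,.2396,.165],1.753)
E
```

```text
local [ -1.23  46.81 154.88] psi-err 0.0022 F(loc) [-0.2 -0.6 -1.4] w 0.0341 t 60.225
[4 rows] t=60.3 F=[0.4 0.4 0.3] w=0.0343 tcp=[0.5515 0.0271 0.1543] yaw=1.754
5.46 -0.33 -0.27 0.000 1; 5.46 -0.33 -0.27 0.000 1; 5.46 -0.33 -0.27 0.000 1; 5.46 -0.33 -0.27 0.000 1
```

View pics/w40.png

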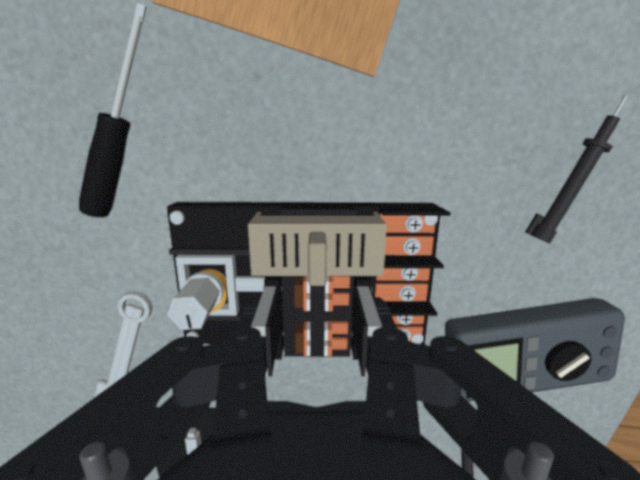

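Emit:
carry_out(
  series="5.4 -0.3 -0.3 0 0.4; 5.5 -0.3 -0.3 0 0.4; 5.5 -0.3 -0.3 0 0.4; 5.5 -0.4 -0.2 0 0.4; 0 0 0 0 0.4; 0 0 0 0 0.4; 0 0 4 0 0.4; 0 0 0 0 0.4",
)

```text
clock: 61.28
tcp_pos: [0.4982, 0.2369, 0.1233]
orientation: [-2.011, -2.411, 0.011]
contact_force: [-0.4, -0.3, 0.4]
grip_width: 0.0339
```

Emit:
carry_out(
  series="0 0 0 0 0.4; 0 0 0 0 0.4",
)

```text
clock: 61.52
tcp_pos: [0.5005, 0.2404, 0.1275]
orientation: [2.01, 2.414, 0.003]
contact_force: [-0.4, 0.3, 0.3]
grip_width: 0.0344
```

```bash
python3 - <<'E'
from h import *
w=eyes.grab_frame("wrist"); cv2.imwrite("pics/w41.png",w["color"])
plan([.4989,.2396,.0545],1.753)
E
```

```text
[2 rows] t=61.6 F=[-0.2 -0.   0.2] w=0.0342 tcp=[0.5004 0.2405 0.1275] yaw=1.753
-0.03 -0.08 3.65 0.000 1; -0.03 -0.08 3.65 0.000 1
```

View pics/w41.png

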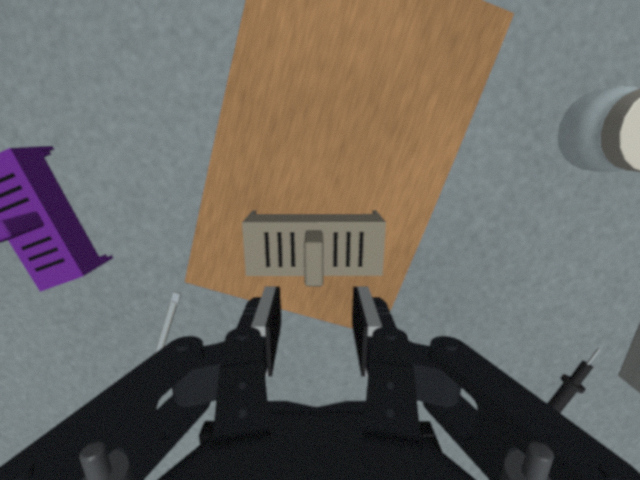

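Emit:
carry_out(
  series="-0.1 -0.2 3.5 0 0.4; 0 0 2.5 0 0.4; 0 0 1.2 0 0.4; 0 0 0 0 0.4; 0 0 0 0 0.4; 0 0 0 0 0.4",
)

```text
clock: 62.32
tcp_pos: [0.4985, 0.2394, 0.0553]
orientation: [2.009, 2.414, 0.002]
contact_force: [0.6, -0.3, -0.3]
grip_width: 0.0344
```

```bash
python3 - <<'E'
from h import *
plan([.4989,.2396,.0545],1.753)
E
```

```text
[1 rows] t=62.3 F=[ 0.6 -0.3 -0.3] w=0.0344 tcp=[0.4985 0.2394 0.0553] yaw=1.754
0.01 0.04 0.08 0.001 1
```

Emit:
carry_out(
  series="0 0 0 0 0; 0 0 0 0 0; 0 0 0 0 0; 0 0 -2 0 0; 0 0 -4 0 0; 0 0 -5 0 0; 0 0 0 0 0; 0 0 0 0 0",
)

```text
clock: 63.32
tcp_pos: [0.4976, 0.2385, 0.1644]
orientation: [2.009, 2.414, -0.001]
contact_force: [-1.3, 0.1, -1.0]
grip_width: 0.0109
```

```bash
python3 - <<'E'
from h import *
w=eyes.grab_frame("wrist"); cv2.imwrite("pics/w42.png",w["color"])
a=cv2.imread("pics/w7.png"); b=w["color"]; 
A=a[230:370,205:430];B=b[230:370,205:430]
cv2.imwrite("pics/cmp2.png",cv2.resize(np.vstack([A,B]),None,fx=2.1,fy=2.1))
plan(lw(-.0007,.0,.17),1.754)
E
```

```text
[5 rows] t=63.4 F=[-0.1 -1.1 -1.5] w=0.0106 tcp=[0.4972 0.2383 0.1636] yaw=1.754
-5.29 0.32 -0.13 -0.000 1; -5.29 0.32 -0.13 -0.000 1; -5.29 0.31 -0.13 -0.000 1; -5.29 0.31 -0.13 -0.000 1; -5.29 0.31 -0.13 -0.000 1
```

View pics/cmp2.png

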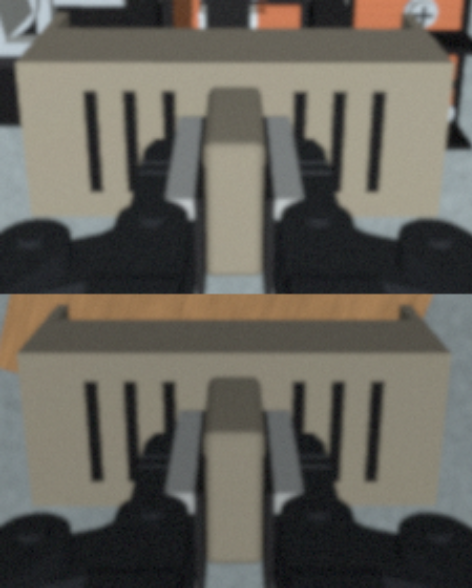

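Emit:
carry_out(
  series="-3 0.3 -0.4 0 0; -5.5 0.3 -0.2 0 0; -5.5 0.3 0 0 0; -5.5 0.3 0 0 0; -5.4 0.3 0 0 0; -1.6 0.1 0 0 0; 0 0 0 0 0; 0 0 0 0 0",
)

```text
clock: 64.38
tcp_pos: [0.5612, -0.0163, 0.1699]
orientation: [-2.005, -2.417, -0.0]
contact_force: [0.1, 0.4, -1.2]
grip_width: 0.0108
```

Emit:
carry_out(
  series="0 0 2.5 0 0; 0 0 2.5 0 0; 0 0 0 0 0; 0 0 0 0 0",
)

```text
clock: 64.88
tcp_pos: [0.5622, -0.0172, 0.1212]
orientation: [2.007, 2.417, 0.002]
contact_force: [-0.8, -0.5, -0.1]
grip_width: 0.011
```

```bash
python3 - <<'E'
from h import *
loc(); w=eyes.grab_frame("wrist"); cv2.imwrite("pics/w43.png",w["color"])
plan(lw(-.0007,-.001,.113),1.754)
E
```

```text
local [  0.97   1.39 121.18] psi-err 0.0045 F(loc) [-0.8 -0.3 -0.1] w 0.011 t 64.875
[1 rows] t=64.9 F=[ 0.2  0.7 -0.4] w=0.0110 tcp=[ 0.5625 -0.0175  0.1214] yaw=1.755
-0.20 -0.19 0.84 0.001 1
```

View pics/w43.png

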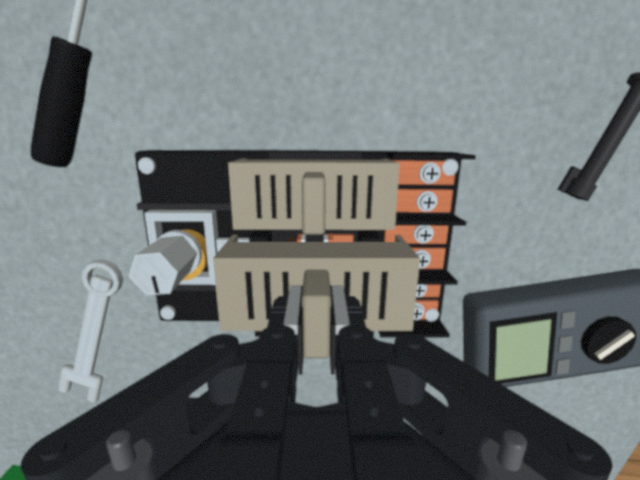

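Emit:
carry_out(
  series="-0.2 -0.2 0.6 0 0; 0 0 0 0 0; 0 0 0 0 0; 0 0 0.4 0 0; 0 0 0.4 0 0; 0 0 0 0 0",
)

```text
clock: 65.68
tcp_pos: [0.5599, -0.021, 0.1058]
orientation: [-2.009, -2.415, 0.001]
contact_force: [-0.1, 0.4, -0.4]
grip_width: 0.011
```

```bash
python3 -c "
from h import *
loc()"
```

```text
local [ -2.    -1.94 105.81] psi-err 0.0025 F(loc) [-0.   0.4 -0.4] w 0.011 t 65.675
```

Emit:
carry_out(
  series="0.1 0.1 0 0 0; 0 0 0 0 0; 0 0 0.3 0 0; 0 0 0.3 0 0; 0 0 0 0 0",
)

```text
clock: 66.3
tcp_pos: [0.5607, -0.0198, 0.0999]
orientation: [-2.009, -2.415, 0.001]
contact_force: [0.2, -0.2, -0.7]
grip_width: 0.0109
```

```bash
python3 -c "
from h import *
loc()"
```

```text
local [-0.98 -0.99 99.92] psi-err 0.0025 F(loc) [ 0.2 -0.2 -0.7] w 0.0109 t 66.3
```

Emit:
carry_out(
  series="0 0 0.4 0 0; 0 0 0.4 0 0; 0 0 0.4 0 0; 0 0 0 0 0",
)

```text
clock: 66.8
tcp_pos: [0.5612, -0.0197, 0.0882]
orientation: [2.009, 2.415, 0.001]
contact_force: [0.8, -0.4, 0.1]
grip_width: 0.0107
```

Emit:
carry_out(
  series="0 0 0.4 0 0; 0 0 0.4 0 0; 0 0 0.2 0 0; 0 0 0 0 0",
)

```text
clock: 67.3
tcp_pos: [0.5607, -0.0198, 0.0773]
orientation: [-2.009, -2.414, 0.0]
contact_force: [3.7, 1.2, -9.4]
grip_width: 0.0106
```

```bash
python3 -c "
from h import *
loc()"
```

```text
local [-0.99 -0.94 77.27] psi-err 0.0025 F(loc) [ 3.8  0.5 -9.4] w 0.0106 t 67.3
```

Emit:
carry_out(
  series="0 0 0.2 0 0; 0 0 0.1 0 0; 0 0 0 0 0",
)

```text
clock: 67.68
tcp_pos: [0.561, -0.0197, 0.0753]
orientation: [2.009, 2.415, 0.0]
contact_force: [3.2, 1.1, -3.8]
grip_width: 0.0107
```

Emit:
carry_out(
  series="0 0 0.1 0 0; 0 0 0.1 0 0; 0 0 0 0 0",
)

```text
clock: 68.05
tcp_pos: [0.5609, -0.0199, 0.074]
orientation: [2.009, 2.415, -0.001]
contact_force: [-1.6, 0.1, 5.7]
grip_width: 0.011
```

Emit:
carry_out(
  series="0 0 0.1 0 0; 0 0 0.1 0 0; 0 0 0 0 0",
)

```text
clock: 68.42
tcp_pos: [0.561, -0.0198, 0.0739]
orientation: [2.009, 2.414, -0.002]
contact_force: [-8.2, -1.7, 23.9]
grip_width: 0.0108
```

Hard stop. Release, rise, and check.

Emit:
carry_out(
  series="0 0 -0.2 0 0; 0 0 0 0 0.4; 0 0 0 0 0.4; 0 0 0 0 0.4; 0 0 -3 0 0.4; 0 0 -5 0 0.4; 0 0 -5 0 0.4; 0 0 -3 0 0.4",
)

```text
clock: 69.42
tcp_pos: [0.5617, -0.0195, 0.2358]
orientation: [2.008, 2.414, 0.003]
contact_force: [0.4, 0.4, -0.2]
grip_width: 0.0342
```

Emit:
carry_out(
  series="0 0 0 0 0.4; 0 0 0 0 0.4; 0 0 0 0 0.4",
)

```text
clock: 69.8
tcp_pos: [0.5601, -0.0199, 0.2318]
orientation: [-2.008, -2.414, 0.002]
contact_force: [-0.0, -0.4, -0.0]
grip_width: 0.0342
```

```bash
python3 - <<'E'
from h import *
loc(); w=eyes.grab_frame("wrist"); o=r.get_obs(); cv2.imwrite("pics/w44.png",w["color"])
uv=proj(w,[lw(0,.02,.06)],o)[0].astype(int); x,y=uv; c=w["color"][max(y-90,0):y+80,x-120:x+120]; c=cv2.resize(c,None,fx=3.3,fy=3.3,interpolation=cv2.INTER_CUBIC)
for yy in (.044,0):
  for (X,Y,Z) in [(sx*.0495,yy+sy*.02,.061) for sx in(-1,1) for sy in (-1,1)]+[(sx*.006,yy+sy*.015,.091) for sx in(-1,1) for sy in (-1,1)]:
    p=(proj(w,[lw(X,Y,Z)],o)[0]-[x-120,max(y-90,0)])*3.3; cv2.circle(c,tuple(p.astype(int)),3,(0,0,255),1)
cv2.imwrite("pics/w44c.png",c)
s=eyes.grab_frame("scene"); cv2.imwrite("pics/s44.png",s["color"]); c=s["color"][170:330,220:400]; cv2.imwrite("pics/s44c.png",cv2.resize(c,None,fx=3.7,fy=3.7,interpolation=cv2.INTER_CUBIC))
E
```

```text
local [ -1.54  -0.93 231.84] psi-err 0.0026 F(loc) [-0.1 -0.4 -0. ] w 0.0342 t 69.8
```

View pics/w44c.png

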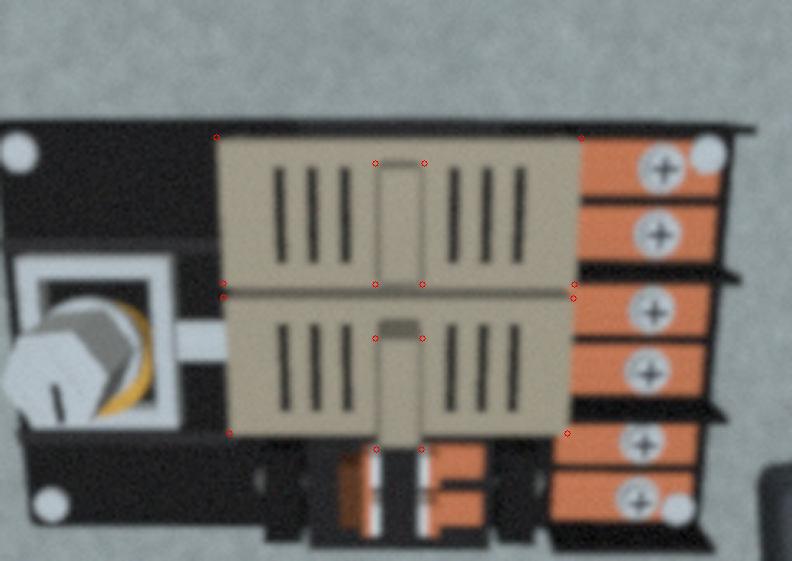

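View pics/s44.png

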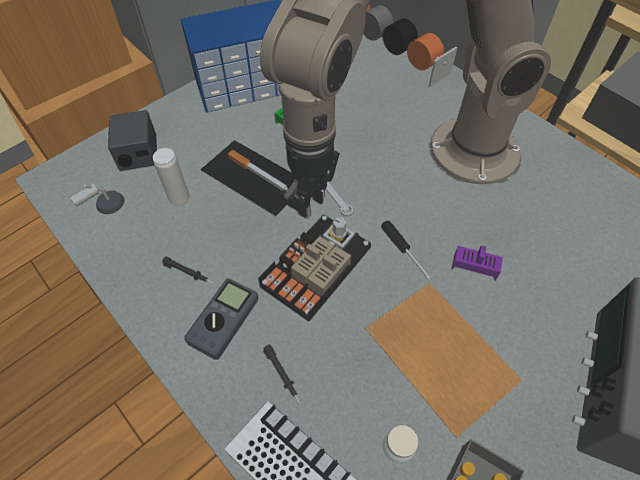

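View pics/s44c.png

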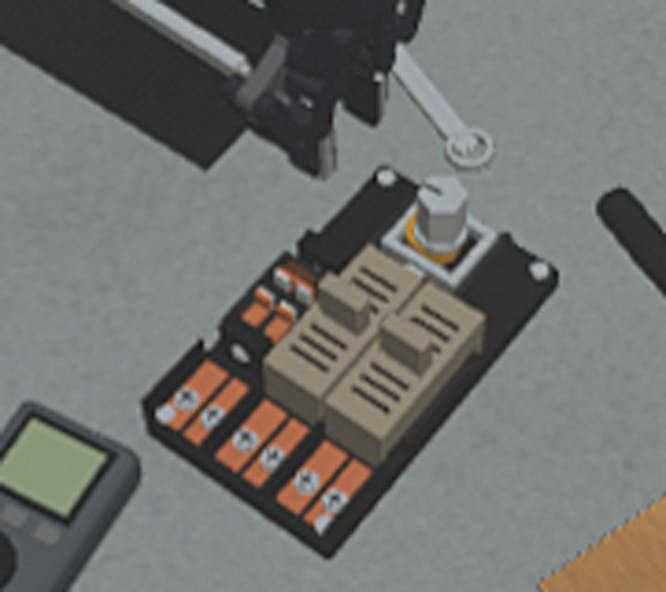

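```bash
python3 - <<'E'
from h import *
t=eyes.grab_frame("top"); cv2.imwrite("pics/t45.png",t["color"])
c=t["color"][180:320,270:510]; cv2.imwrite("pics/t45c.png",cv2.resize(c,None,fx=3.3,fy=3.3,interpolation=cv2.INTER_CUBIC))
E
```

```text
(no output)
```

View pics/t45c.png

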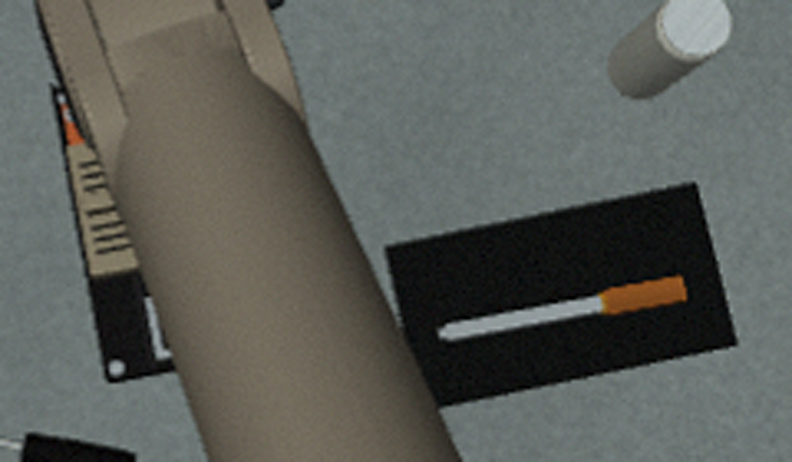

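Gauge wholly on the mat, both covers home, robot clear. Handing in.

```bash
python3 -c "
from bench import r
print(r.hand_in())"
```

```text
the job is handed in; nothing more can be done
None
```

The contactor is serviced and handed in at about 70 s: gap set, gauge back on its mat, both covers home.

- **Covers:** Only the left and middle covers were fitted. I pulled both off and stood them on the card. At the end I pressed each back on its own pole to a hard stop of about 25 N. In the last wrist picture the outlines of both match the fully home position.
- **Gauge insertion:** My first try hit something at the channel mouth, most likely the end of the ledge because the blade was a few mm low. It read about 41 N at the wrist, and the gauge slipped a few mm in the grip. The second try, a few mm higher, went through all three poles freely.
- **Gap:** I turned the adjuster from about 0.2 to about 1.66 rad in two goes with the gauge in place. Drawing the gauge out dragged about 1.3 to 1.8 N, which points to a gap of about 11.7 to 11.8 mm. The last camera measurement of the bare gap gave 11.4 to 11.7 mm, a little narrower but within the 1 mm tolerance.
- **Gauge:** It lies wholly on its mat in the last top picture, about 1 cm further forward than at the start.
- **Other things on the bench:** I did not touch them, including the green and purple look-alikes. I noticed no knock to the gauge and no slackening of the grip.

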